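# Set up the stepped bracket for drilling

### The arm

A 7-joint arm with a two-finger parallel gripper is mounted at the origin on a cart in front of the work surface, level with it; the furniture and walls round the work are solid. World frame = base frame: x ahead of the robot, y to its left, z up, the work surface at z = 0. Lengths are in m, angles in rad, forces in N, time in s.
With the tool pointing down it reaches from about 0.4 to 0.85 m from the base axis. Payload 10.4 kg.
Tool frame: the origin (TCP) lies at the very end of the fingers, on their centre line; the grasp point (between the pads) lies 19 mm behind it; z points along the fingers, y is the line along which they close (so a half turn about z gives the same grasp; the last joint's range is limited). The gripper opens to 87 mm and grips with 3 to 60 N. Pads are 19 mm wide; open, the fingers measure 117 mm over their backs; the gripper's body (75 mm by 190 mm) begins 51 mm behind the grasp point.
Start: joints at [1.27, 0.332, -0.065, 1.46, 0.022, 1.35, -0.088], TCP at [0.171, -0.601, 0.223] pointing down, gripper open.
Joint ranges: [-2.6, 2.6], [-0.5, 2.12], [-1.47, 1.34], [0.16, 2.42], [-1.27, 4.41], [0.06, 2.06], [-2.6, 2.6]. Speed limits (rad/s): [2.22, 2.22, 2.79, 2.79, 3.14, 3.14, 3.14].

### API

Orientations are given as a rotation vector (axis times angle).
In Python, from plant import r gives the robot as it stands. The module is installed in compiled form; this text tells all that it offers.
- The arm moves only by the tool drive_tool, never from a script. Its argument "plan" is a list of rows, each an object of numbers: "x", "y", "z": the shift along the world's x, y, z in mm; "wx", "wy", "wz": the turn, a rotation vector about the world's x, y, z in degrees; "hand": the finger opening in mm, from 0 to 87. In form: [{"x": .., "y": .., "z": .., "wx": .., "wy": .., "wz": .., "hand": ..}, ...]. A call has 1 to 8 rows; each row shifts and turns the commanded pose from where the row before left it; what a row does not reach is not made up. A row lasts 1/8 s, in which the tool goes at most 62.5 mm and 10.7 degrees, less where a joint would pass 70% of its speed; a pose out of reach is approached as far as the arm can. A call with a gripper value outside its range is refused whole. The fingers move at their own pace and stop on an object; "grip_force" is the grip in N (left out, the last holds). Time passes only in rows, so rows that do not move let the fingers close. It gives the time, the measured TCP pose, the force, the opening and the grip force at its end, in the units of the state.
- r.read_state(): the state, without advancing time (a new reading comes with each control period).
- r.read_camera(name): name is "scene" or "side" or "wrist"; returns a dict with "frame" (400x640x3 uint8, blue, green, red), "fovy" (degrees; the focal length in pixels is half the picture's height over the tangent of half this angle, whatever the lens; pixels are square), "cx", "cy" (the principal point, pixels), "k1" (the pictures are not rectified: a ray, as slopes to the right and down, at radius r is drawn at 1 + k1 r^2 times it, then the intrinsics apply), "extrinsics" (4x4, takes a point from camera to world coordinates); the wrist camera has in their place "tool_from_camera" (4x4, takes a point from camera to tool coordinates, whose origin is the TCP and whose axes are the flange's). Camera axes: x right, y down, z forward; pixel columns grow to the right and rows downward; lengths in m; the calibration is good to about 2 mm. A picture is of the moment at which its call begins: read the wrist's pose just before it. There is no depth.
- r.close_job(): hands the job in; it is judged then, once.
Trained networks look in a picture, given as the dict that the camera call returned (one of the last four; its "shot" number tells which), for a name from the list of things; names that differ only in an ending like _2 or _b are one class to them, and where a whole thing is asked for, a point or a joint stands for the part that bears it (a point fixed in the world has none). Each returns a list of dicts, best first, with "p" (0 to 1); they miss things now and then, are a little off and sometimes report something else, mostly with a low value. They report only what shows in the picture. A call takes as long as a camera call. They do not tell look-alikes from the thing itself.
- r.recognise(label, picture): "uv" ([column, row] in pixels, amid what is visible of it).
The state is a dict: "t": time; "qpos": joint angles; "qvel": joint speeds; "tau": joint torques, N m; "ee_pos": TCP position; "eef_rot": TCP orientation; "force": force on the tool from outside, world axes, zero at the start; "moment": the same for the moment, N m; "width": opening from 0.0 (shut) to 1.0 (fully open); "gripper_force": force on a finger pad.
Only numpy, scipy, OpenCV 4.12 (cv2) and the standard library are available. Lean on these libraries where they do the work, as an engineer would, in place of code of your own. Each camera call takes 0.05 s, during which the arm holds its last target. There are 200 camera calls.

### The job

Set the stepped bracket up for drilling on the slotted plate: stand it midway between the two studs, in line with them, with its thick end towards the longer stud (the short one would not come through a strap there), and beyond each stud, in line and square with the plate, stand the packing block that is as tall as the bracket's end at that stud. Then lay one slotted strap over each stud, lengthwise along the plate and centred on its stud, so that it rests level on the bracket and the block with the stud through the slot, ready for the nuts. Leave the open tin of screws where it stands.

Things in the scene. Friction and masses are not known exactly. Their poses are not given: they have to be found in the camera images.
- plate: grey T-slot fixture plate fixed to the bench, 120 (x) x 310 (y) x 20 mm high, three slots 12 mm wide along y (at x = -35, 0 and 35 mm). Origin at the centre of its underside; y runs along the row of studs, z up. Its flat top, 20 mm above the bench, carries the set-up.
- stud_long: the longer of two fixed upright threaded steel studs of 10 mm diameter in the plate's middle slot: 72 mm above the plate's top, slightly tapered tip, with a nut 18 mm wide and 8 mm high at its foot. Origin on its axis at the plate's top. The studs stand 160 mm apart, 80 mm either side of the plate's centre; which of them is at which end changes.
- stud_short: the shorter stud: as the longer one, but only 48 mm above the plate's top. Origin on its axis at the plate's top.
- bracket: stepped block of bare aluminium with a brass bush in its thick half, 50 (x) x 120 (y) mm; 45 mm thick from y = +4 to +60 mm, 25 mm thick from there to y = -60 mm, flat underside, about 0.5 kg (varies). Lies on its underside; origin at the centre of the underside, z up. When midway between the studs each end face is 20 mm from its stud's axis.
- bracket_thick_end (a point): point at the foot of the end face of the bracket's thick (45 mm) end, at y = +60 mm, z = 0 of the bracket.
- packer_tall: the taller plain ground steel packing block with one dark round hole in each of its 50 mm wide sides: 50 (x) x 40 (y) x 45 mm high, 0.24 kg, standing on its underside. Origin at the centre of the underside, z up. With its 50 mm side across the plate and its near face about 22 mm beyond the stud's axis (centre 42 mm beyond) it carries a strap centred on the stud well.
- packer_low: the lower packing block: 50 (x) x 40 (y) x 25 mm high, 0.14 kg, otherwise as the taller one.
- strap_a: one of two identical slotted clamp straps of dark steel: flat bar 40 (x) x 110 (y) x 12 mm thick with a slot 20 mm wide and 64 mm long through its middle, lengthwise along y. It lies flat on the bench; origin at the centre of its underside, z up. About 0.22 kg. Either strap may go on either stud.
- strap_b: one of two identical slotted clamp straps of dark steel: flat bar 40 (x) x 110 (y) x 12 mm thick with a slot 20 mm wide and 64 mm long through its middle, lengthwise along y. It lies flat on the bench; origin at the centre of its underside, z up. About 0.22 kg. Either strap may go on either stud.
- tin: open grey metal tin of screws, 85 mm across and 33 mm high, standing on the bench; origin at the centre of its underside. A bystander, to be left alone.
There are look-alikes about, which are no part of the job. What is shaped like the packer_low but brown or red is not meant.

How it is judged:
By the outcome, as a careful person would: the job done as asked, in the order asked, and still so for the second after the job is handed in, with the robot touching nothing.
It also fails if it takes over 138 s, if anything falls off the work surface, if the arm or the gripper's body presses on something with over 40 N, if the wrist force passes 120 N, or if a joint passes its speed limit or range.

## Working session

There is one attempt and no reset: what is moved stays moved. The work goes in short steps, Python scripts to look and compute and a tool call to move; the robot and the scene stay as the last step left them, time stands still between calls to the robot, and variables do not carry over. Pictures are saved under pics/ and viewed, at most 14 in all, crops included, and the job is handed in when it is done.

Besides the shell and the picture viewer there is one more tool, called after "Request:" as a command line: name --argument value ..., lists and objects as JSON in quotes. drive_tool: Moves the arm, as the interface text tells. Its arguments: {"type":"object","properties":{"plan":{"type":"array"},"grip_force":{"type":"number"}},"required":["plan"]}

```bash
mkdir -p pics; ls; cat > h.py <<'E'
import numpy as np, cv2, pickle
from plant import r
from scipy.spatial.transform import Rotation as R
def tool():
    s=r.read_state(); T=np.eye(4); T[:3,:3]=R.from_rotvec(s["eef_rot"]).as_matrix(); T[:3,3]=s["ee_pos"]; return T
def shot(n,png=None):
    T=tool(); p=r.read_camera(n)
    p["X"]=np.array(p["extrinsics"]) if "extrinsics" in p else T@np.array(p["tool_from_camera"])
    if png: cv2.imwrite("pics/"+png,p["frame"])
    return p
def f(p): return 200/np.tan(np.radians(p["fovy"])/2)
def K(p): return np.array([[f(p),0,p["cx"]],[0,f(p),p["cy"]],[0,0,1.]])
def ray(p,uv):
    d=(np.array(uv,float)-[p["cx"],p["cy"]])/f(p); s=d.copy()
    for _ in range(20): s=d/(1+p["k1"]*(s@s))
    v=p["X"][:3,:3]@[s[0],s[1],1]; return p["X"][:3,3],v
def at(p,uv,z):
    o,v=ray(p,uv); return o+v*(z-o[2])/v[2]
def proj(p,P):
    P=np.atleast_2d(P); c=(P-p["X"][:3,3])@p["X"][:3,:3]; s=c[:,:2]/c[:,2:]
    s=s*(1+p["k1"]*(s**2).sum(1,keepdims=True)); return s*f(p)+[p["cx"],p["cy"]]
E
python3 - <<'E'
from h import *
a=shot("scene","s1.png"); b=shot("side","d1.png"); c=shot("wrist","w1.png")
for p in(a,b,c): print({k:v for k,v in p.items() if k!="frame"})
for L in["plate","stud_long","stud_short","bracket","packer_tall","packer_low","strap_a","tin"]:
  for n,p in(("sc",a),("si",b)):
    print(L,n,[(np.round(d["uv"]).tolist(),round(d["p"],2)) for d in r.recognise(L,p)][:4])
print(r.read_state())
E
```

```text
pics
{'fovy': 42.433225671496345, 'cx': 318.3430665930253, 'cy': 212.04834793505364, 'k1': 0.010101157021204522, 'extrinsics': array([[-0.80081591, -0.26238789,  0.53837392, -0.29481026],
       [-0.59849966,  0.38389723, -0.70315082,  1.17577557],
       [-0.022182  , -0.88531097, -0.46447008,  0.81731472],
       [ 0.        ,  0.        ,  0.        ,  1.        ]]), 'shot': 1, 'X': array([[-0.80081591, -0.26238789,  0.53837392, -0.29481026],
       [-0.59849966,  0.38389723, -0.70315082,  1.17577557],
       [-0.022182  , -0.88531097, -0.46447008,  0.81731472],
       [ 0.        ,  0.        ,  0.        ,  1.        ]])}
{'fovy': 54.4851185315972, 'cx': 324.6752136845699, 'cy': 199.5066114107565, 'k1': -0.06369433812556663, 'extrinsics': array([[-0.99749139, -0.05561883,  0.04378885,  0.53105651],
       [-0.0670393 ,  0.54360797, -0.8366577 ,  1.20230837],
       [ 0.02272996, -0.83749443, -0.54597292,  0.80659643],
       [ 0.        ,  0.        ,  0.        ,  1.        ]]), 'shot': 2, 'X': array([[-0.99749139, -0.05561883,  0.04378885,  0.53105651],
       [-0.0670393 ,  0
[... 1626 characters left out ...]
1), ([350.0, 142.0], 0.49)]
{'t': 0.95, 'qpos': array([ 1.27038078,  0.33217088, -0.06468977,  1.46005797,  0.02159401,
        1.34986703, -0.08851087]), 'qvel': array([-0.00016253, -0.00023562, -0.00081319, -0.00185741,  0.00064786,
       -0.00175005, -0.00014672]), 'tau': array([-9.77551135e-04, -6.23032379e+01,  2.40687799e-02, -3.90126157e+01,
       -6.09916029e-02,  3.14937579e-02,  8.75307660e-05]), 'ee_pos': array([ 0.1714403 , -0.6010825 ,  0.22261379]), 'eef_rot': array([3.11115432e+00, 4.34933797e-01, 8.61290910e-05]), 'force': array([-0.15697183, -0.13369784,  0.14112225]), 'moment': array([0.04351082, 0.00375007, 0.04014404]), 'gripper_force': 0.0, 'width': 0.9992118836352112}
```

```bash
python3 - <<'E'
import cv2
a=cv2.imread("pics/s1.png"); cv2.imwrite("pics/s1c.png",cv2.resize(a[110:370,150:490],(784,600),interpolation=cv2.INTER_CUBIC))
a=cv2.imread("pics/d1.png"); cv2.imwrite("pics/d1c.png",cv2.resize(a[110:350,220:480],(650,600),interpolation=cv2.INTER_CUBIC))
E
```

```text
(no output)
```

View pics/s1c.png

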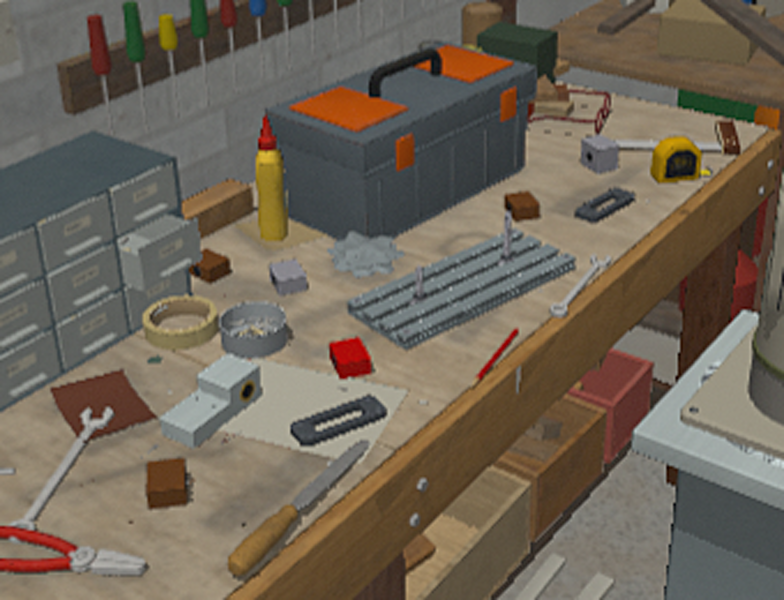

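View pics/d1c.png

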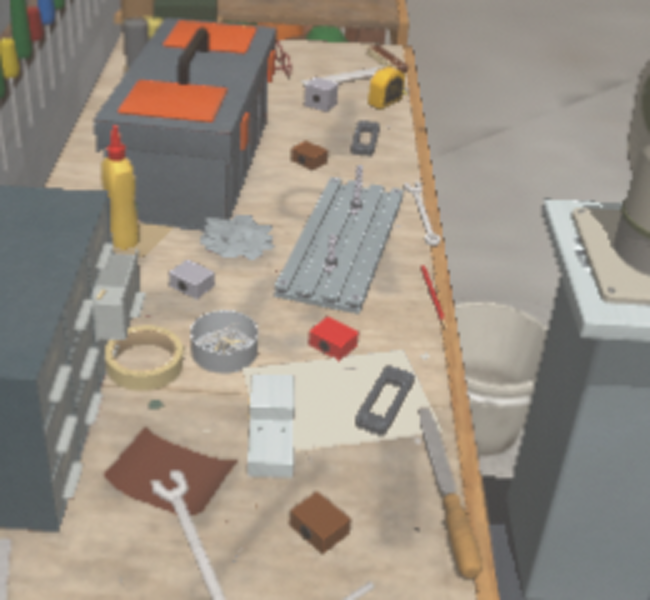

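```bash
python3 - <<'E'
from h import *
class P(dict):pass
a=shot("scene"); b=shot("side")
S=lambda x,y:(x/2.306+150,y/2.308+110); D=lambda x,y:(x/2.5+220,y/2.5+110)
for n,s,d,z in [("studL foot",(506,262),(357,205),.02),("studS foot",(418,300),(331,262),.02),("bracket top step",(225,400),(272,412),.03),
 ("tall",(600,145),(320,85),.045),("low",(290,270),(193,272),.025),("strap1",(338,419),(386,400),.012),("strap2",(606,203),(366,137),.012),("tin",(254,312),(223,330),.033),("red",(350,350),(333,330),.025),("brownfar",(522,198),(309,150),.025)]:
  print(n,np.round(at(a,S(*s),z)*1e3),np.round(at(b,D(*d),z)*1e3))
E
```

```text
studL foot [448. -60.  20.] [452. -71.  20.]
studS foot [489.  92.  20.] [491.  85.  20.]
bracket top step [531. 410.  30.] [556. 400.  30.]
tall [ 506. -440.   45.] [ 516. -445.   45.]
low [674. 133.  25.] [679. 135.  25.]
strap1 [419. 346.  12.] [423. 350.  12.]
strap2 [ 428. -316.   12.] [ 432. -311.   12.]
tin [630. 252.  33.] [625. 264.  33.]
red [483. 242.  25.] [487. 241.  25.]
brownfar [ 529. -237.   25.] [ 530. -229.   25.]
```

Request:
drive_tool --plan '[{"x": 45, "y": 30, "z": 10}, {"x": 45, "y": 30, "z": 10}, {"x": 45, "y": 30, "z": 10}, {"x": 45, "y": 30, "z": 10}, {"x": 45, "y": 30, "z": 10}, {"x": 45, "y": 30, "z": 0}, {"x": 40, "y": 30, "z": 0}, {"x": 0, "y": 0, "z": 0}]'

```text
invalid input
```

```bash
cat > grab.py <<'E'
import sys
from h import *
p=shot("wrist",sys.argv[1]+".png"); pickle.dump(p,open("pics/"+sys.argv[1]+".pkl","wb"))
T=tool(); print(np.round(T[:3,3]*1e3,1), np.round(R.from_matrix(T[:3,:3]).as_rotvec(),3), "yaw tool x",np.degrees(np.arctan2(T[1,0],T[0,0])).round(2), r.read_state()["t"])
E
python3 grab.py wA
```

```text
[ 171.4 -601.   222.6] [3.111 0.435 0.   ] yaw tool x 15.92 1.1
```

Request:
drive_tool --plan '[{"x": 5, "y": 60}, {"x": 5, "y": 60}, {"x": 0, "y": 60}, {"x": 0, "y": 60}, {"x": 0, "y": 60}, {"x": 0, "y": 60}, {"x": 0, "y": 30}, {"x": 0}]'

```text
invalid input
```

```bash
python3 grab.py wB
```

```text
[ 171.4 -601.1  222.6] [3.111 0.435 0.   ] yaw tool x 15.92 1.15
```

Request:
drive_tool --plan '[{"x": 20, "y": 58}, {"x": 20, "y": 58}, {"x": 20, "y": 58}, {"x": 0, "y": 60}, {"x": 0, "y": 60}, {"x": 0, "y": 60}, {"x": 0, "y": 0}]'

```text
invalid input
```

```bash
python3 grab.py wC; python3 - <<'E'
import cv2,numpy as np
a=[cv2.imread(f"pics/w{c}.png") for c in "ABC"]
cv2.imwrite("pics/ab.png",cv2.resize(np.vstack([a[0],a[1]]),(480,600),interpolation=cv2.INTER_AREA))
E
```

```text
[ 171.4 -601.1  222.6] [3.111 0.435 0.   ] yaw tool x 15.92 1.2
```

View pics/wC.png

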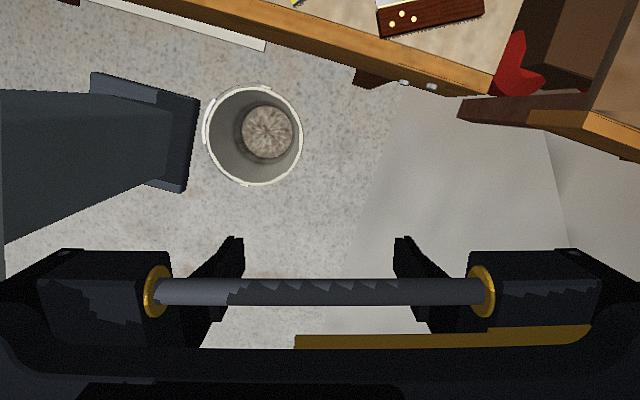

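View pics/ab.png

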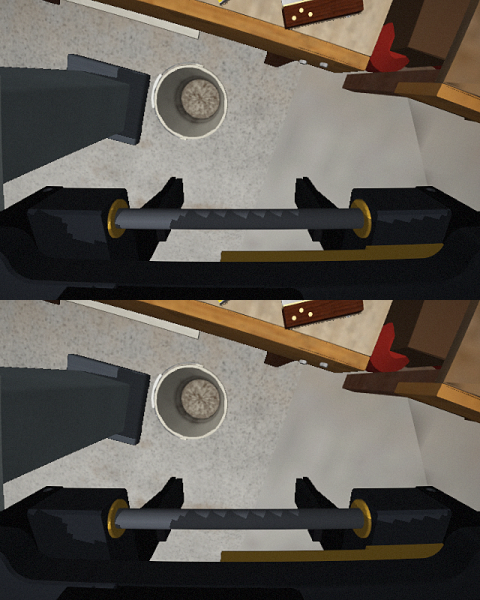

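Request:
drive_tool --plan '[{"x": 45, "y": 38, "z": 10, "wx": 0, "wy": 0, "wz": 0, "hand": 87}, {"x": 45, "y": 38, "z": 10, "wx": 0, "wy": 0, "wz": 0, "hand": 87}, {"x": 45, "y": 38, "z": 10, "wx": 0, "wy": 0, "wz": 0, "hand": 87}, {"x": 45, "y": 38, "z": 10, "wx": 0, "wy": 0, "wz": 0, "hand": 87}, {"x": 45, "y": 38, "z": 10, "wx": 0, "wy": 0, "wz": 0, "hand": 87}, {"x": 15, "y": 15, "z": 0, "wx": 0, "wy": 0, "wz": 0, "hand": 87}, {"x": 0, "y": 0, "z": 0, "wx": 0, "wy": 0, "wz": 0, "hand": 87}]'

```text
t: 2.08
ee_pos: [0.4128, -0.3946, 0.2727]
eef_rot: [-3.111, -0.44, -0.001]
force: [-0.4, 0.0, 0.0]
width: 1.002
gripper_force: 0.0
```

```bash
python3 grab.py wA
```

```text
[ 411.3 -396.2  272.5] [ 3.111e+00  4.360e-01 -1.000e-03] yaw tool x 15.96 2.125
```

Request:
drive_tool --plan '[{"x": 0, "y": 60, "z": 0, "wx": 0, "wy": 0, "wz": 0, "hand": 87}, {"x": 0, "y": 60, "z": 0, "wx": 0, "wy": 0, "wz": 0, "hand": 87}, {"x": 0, "y": 60, "z": 0, "wx": 0, "wy": 0, "wz": 0, "hand": 87}, {"x": 0, "y": 60, "z": 0, "wx": 0, "wy": 0, "wz": 0, "hand": 87}, {"x": 0, "y": 60, "z": 0, "wx": 0, "wy": 0, "wz": 0, "hand": 87}, {"x": 0, "y": 60, "z": 0, "wx": 0, "wy": 0, "wz": 0, "hand": 87}, {"x": 0, "y": 30, "z": 0, "wx": 0, "wy": 0, "wz": 0, "hand": 87}, {"x": 0, "y": 0, "z": 0, "wx": 0, "wy": 0, "wz": 0, "hand": 87}]'

```text
t: 3.12
ee_pos: [0.4114, -0.0056, 0.2729]
eef_rot: [3.11, 0.437, 0.001]
force: [0.4, -1.4, -0.6]
width: 0.998
gripper_force: 0.0
```

```bash
python3 grab.py wB
```

```text
[411.4  -7.2 272.7] [3.111 0.433 0.   ] yaw tool x 15.86 3.175
```

Request:
drive_tool --plan '[{"x": 15, "y": 58, "z": 0, "wx": 0, "wy": 0, "wz": 0, "hand": 87}, {"x": 15, "y": 58, "z": 0, "wx": 0, "wy": 0, "wz": 0, "hand": 87}, {"x": 10, "y": 58, "z": 0, "wx": 0, "wy": 0, "wz": 0, "hand": 87}, {"x": 10, "y": 58, "z": 0, "wx": 0, "wy": 0, "wz": 0, "hand": 87}, {"x": 0, "y": 60, "z": 0, "wx": 0, "wy": 0, "wz": 0, "hand": 87}, {"x": 0, "y": 30, "z": 0, "wx": 0, "wy": 0, "wz": 0, "hand": 87}, {"x": 0, "y": 0, "z": 0, "wx": 0, "wy": 0, "wz": 0, "hand": 87}]'

```text
t: 4.05
ee_pos: [0.4619, 0.3161, 0.2715]
eef_rot: [-3.111, -0.436, 0.003]
force: [0.4, 0.0, 0.6]
width: 1.002
gripper_force: 0.0
```

```bash
python3 grab.py wC; python3 - <<'E'
import cv2,numpy as np
a=[cv2.imread(f"pics/w{c}.png")[:260] for c in "ABC"]
cv2.imwrite("pics/ab2.png",np.vstack([a[0],a[1]]))
cv2.imwrite("pics/c2.png",cv2.resize(a[2],(800,325),interpolation=cv2.INTER_CUBIC))
E
```

```text
[462.5 314.6 271.7] [ 3.111e+00  4.330e-01 -2.000e-03] yaw tool x 15.85 4.1
```

View pics/ab2.png

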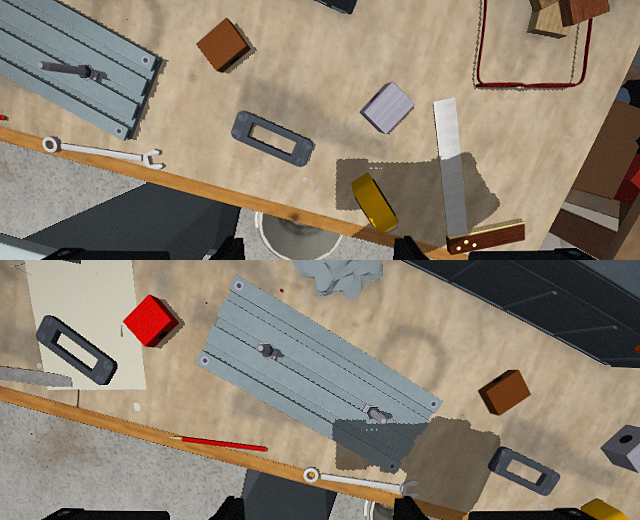

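View pics/c2.png

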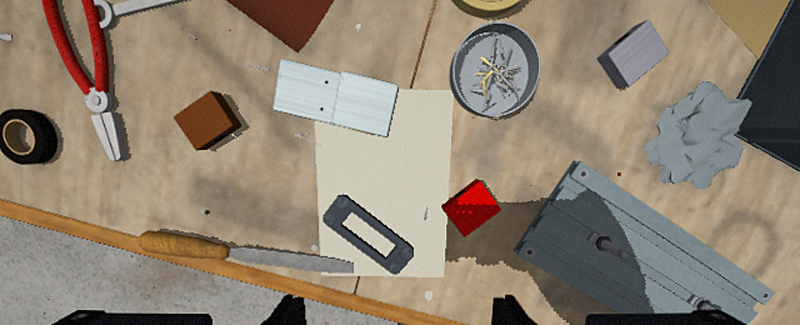

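```bash
cat > fit.py <<'E'
from h import *
from scipy.optimize import minimize
from scipy.ndimage import map_coordinates as mc
def rect(w,l,z,cy=0): 
    c=np.array([[-w,-l],[w,-l],[w,l],[-w,l]])/2+[0,cy]; return [(np.r_[c[i],z],np.r_[c[(i+1)%4],z]) for i in range(4)]
def box(w,l,z): return ("box",w,l,z)
M={"plate":rect(120,310,20),"tall":box(50,40,45),"low":box(50,40,25),
 "strap":rect(40,110,12)[1::2]+rect(20,64,12),"bracket":rect(50,56,45,32)+rect(50,64,25,-28)}
def pts(p,m,q,n=40):
    c,s=np.cos(q[2]),np.sin(q[2]); Rz=np.array([[c,-s,0],[s,c,0],[0,0,1]])
    W=lambda P:(np.atleast_2d(P)@Rz.T+[q[0],q[1],q[3] if len(q)>3 else 0])/1e3
    t=np.linspace(.04,.96,n)[:,None]
    if m[0]=="box":
        _,w,l,z=m; C=np.array([[x*w/2,y*l/2,h] for x in(-1,1) for y in(-1,1) for h in(0,z)])
        uv=proj(p,W(C)).astype(np.float32); h=cv2.convexHull(uv)[:,0]
        segs=[(h[i],h[(i+1)%len(h)]) for i in range(len(h))]
        segs+=[(a,b) for a,b in[(proj(p,W(x))[0],proj(p,W(y))[0]) for x,y in rect(w,l,z)]]
        U=[a*(1-t)+b*t for a,b in segs]
    else: U=[proj(p,W(a*(1-t)+b*t)) for a,b in m]
    return U
def score(p,G,m,q):
    tot=[]
    for U in pts(p,m,q):
        d=U[-1]-U[0]; d=d/np.linalg.norm(d)
        g=[mc(G[i],[U[:,1],U[:,0]],order=1,mode="nearest") for i in(0,1)]
        tot.append(np.minimum(np.abs(-g[0]*d[1]+g[1]*d[0]),60))
    return -np.concatenate(tot).mean()
def grad(p,s):
    I=cv2.GaussianBlur(cv2.cvtColor(p["frame"],cv2.COLOR_BGR2GRAY).astype(np.float32),(0,0),s)
    return [cv2.Sobel(I,cv2.CV_32F,1,0)/8*s,cv2.Sobel(I,cv2.CV_32F,0,1)/8*s]
def fit(p,m,uv,yaws=range(0,180,6),zc=None,z0=0,rng=12):
    m=M[m]; x,y,_=at(p,uv,((zc or 0)+z0)/1e3)*1e3; G=grad(p,2.5); best=(0,)
    for a in yaws:
        for dx in range(-rng,rng+1,4):
            for dy in range(-rng,rng+1,4):
                q=[x+dx,y+dy,np.radians(a),z0]; v=score(p,G,m,q)
                if v<best[0]: best=(v,q)
    q=best[1]
    for s in(2,1.2):
        G=grad(p,s); o=minimize(lambda v:score(p,G,m,[v[0],v[1],v[2]/50,z0]),[q[0],q[1],q[2]*50],method="Nelder-Mead",options=dict(initial_simplex=np.array([q[0],q[1],q[2]*50])+np.array([[0,0,0],[3,0,0],[0,3,0],[0,0,3]])))
        q=[o.x[0],o.x[1],o.x[2]/50,z0]
    return q,o.fun
def draw(I,p,m,q,c=(0,0,255)):
    for U in pts(p,M[m],q): cv2.polylines(I,[np.round(U*16).astype(int)],False,c,1,cv2.LINE_AA,4)
E
cat > m1.py <<'E'
from fit import *
P={c:pickle.load(open(f"pics/w{c}.pkl","rb")) for c in "ABC"}
J=[("A","tall",(387,108),25,range(0,180,6)),("A","strap",(272,138),10,range(0,180,6)),("B","plate",(320,114),20,range(0,180,4)),
("C","bracket",(268,78),25,range(140,231,6)),("C","strap",(294,187),10,range(0,180,6)),("C","low",(506,44),15,range(0,180,6)),("B","strap",(77,90),10,range(0,180,6)),("B","strap",(524,210),10,range(0,180,6))]
I={c:P[c]["frame"].copy() for c in P}
for c,m,uv,zc,ya in J:
    q,v=fit(P[c],m,uv,ya,zc); draw(I[c],P[c],m,q); print(c,m,np.round(q[:2],1),np.degrees(q[2]).round(1),round(v,1))
cv2.imwrite("pics/f1.png",np.vstack([I["B"][:200],I["A"][:180],I["C"][:220]]))
E
python3 m1.py
```

```text
A tall [ 512.7 -450.2] 63.3 -12.3
A strap [ 436.3 -323.6] 172.1 -22.0
B plate [487.2  22.9] 90.4 -8.3
C bracket [557.  409.3] 181.7 -14.2
C strap [427.8 342.2] 157.4 -42.1
C low [684.1 132.7] 148.3 -17.7
B strap [426.2 334.1] 157.8 -31.5
B strap [ 436.9 -311.4] 172.1 -24.2
```

View pics/f1.png

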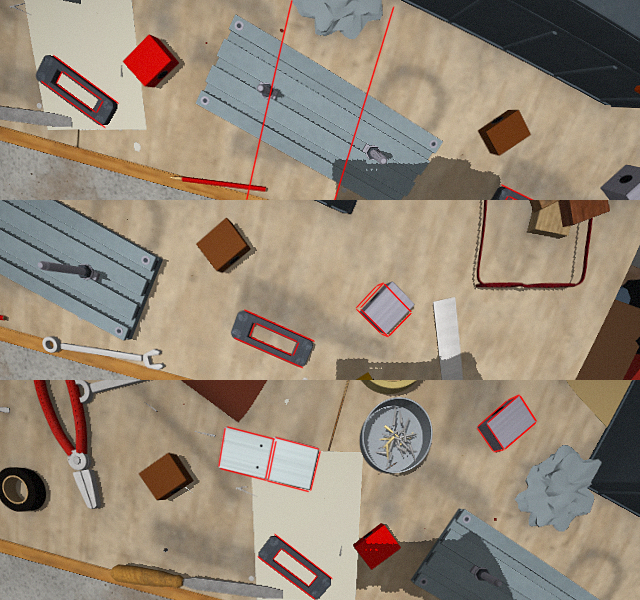

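```bash
python3 - <<'E'
import re
s=open("fit.py").read()
s=s.replace("""best=(0,)
""","""best=[]
""").replace("""                if v<best[0]: best=(v,q)
    q=best[1]
    for s in(2,1.2):
""","""                best.append((v,q))
    return min((refine(p,m,q,z0) for v,q in sorted(best)[:8]),key=lambda k:k[1])
def refine(p,m,q,z0=0):
    for s in(2,1.2):
""")
open("fit.py","w").write(s)
s=open("m1.py").read()
s=s.replace('"plate",(320,114),20,range(0,180,4)','"plate",(320,114),20,range(-24,-3,3)').split("cv2.imwrite")[0]
s+='''
def cr(c,x,y,w,h,k): return cv2.resize(I[c][y:y+h,x:x+w],(w*k,h*k),interpolation=cv2.INTER_CUBIC)
cv2.imwrite("pics/f2.png",np.vstack([np.hstack([cr("A",340,65,100,75,4),cr("A",222,95,100,75,4)]),np.hstack([cr("B",27,50,100,75,4),cr("C",240,150,100,75,4)])]))
cv2.imwrite("pics/f3.png",np.vstack([cr("B",190,10,266,100,3)[:,:798],np.hstack([cr("C",215,30,133,100,3),cr("C",440,0,133,100,3)])]))
'''
open("m1.py","w").write(s)
E
time python3 m1.py
```

```text
A tall [ 516.5 -453. ] 152.8 -19.3
A strap [ 436.3 -323.6] 172.1 -22.0
B plate [475.1   9.3] -14.0 -5.6
C bracket [557.  409.3] 181.7 -14.2
C strap [427.8 342.2] 157.4 -42.1
C low [684.1 132.7] 148.3 -17.7
B strap [426.2 334.1] 157.8 -31.5
B strap [ 436.9 -311.4] 172.1 -24.2
real	0m12.875s
user	0m13.189s
sys	0m0.262s
```

View pics/f2.png

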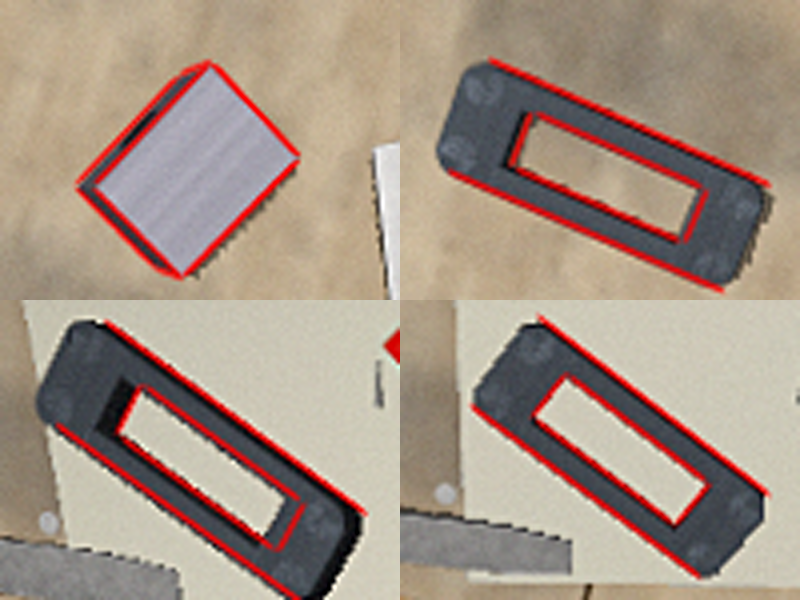

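View pics/f3.png

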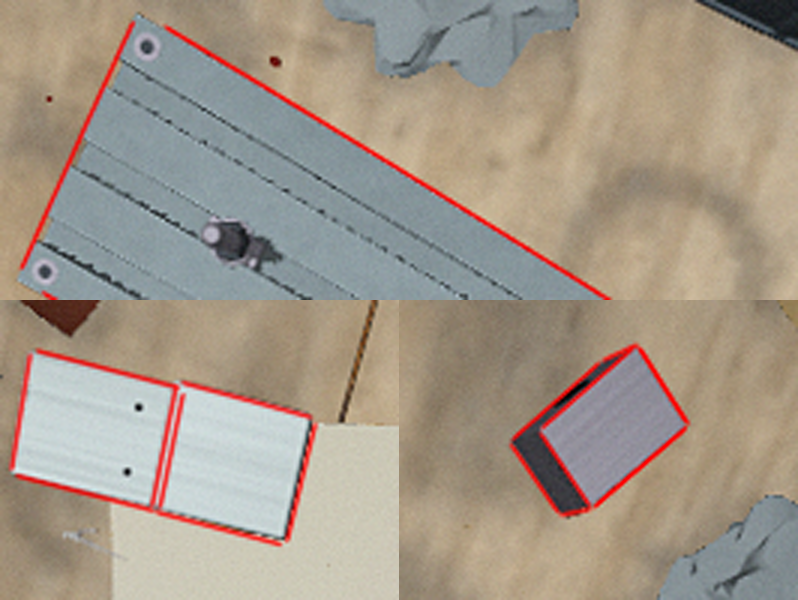

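```bash
python3 - <<'E'
from fit import *
p=pickle.load(open("pics/wB.pkl","rb"))
L=rect(120,310,20)
for x in(-41,-29,-6,6,29,41): L=L+[(np.array([x,-155,20.]),np.array([x,155,20.]))]
M["p2"]=L
q0=[475.1,9.3,np.radians(-14.0),0]
for d in(0,2,-2):
  q,v=refine(p,L,[q0[0]+d,q0[1]-d,q0[2],0]); print(np.round(q[:2],1),np.degrees(q[2]).round(2),v)
I=p["frame"].copy(); draw(I,p,"p2",q)
u=np.array([-np.sin(q[2]),np.cos(q[2])])
for sg,h in((1,48),(-1,72)):
  b=np.array(q[:2])+sg*80*u
  for z in(20,28,20+h):
    c=proj(p,np.r_[b,z]/1e3)[0]; print(sg,z,b.round(1),c.round(1)); cv2.circle(I,tuple(np.round(c*16).astype(int)),24,(0,255,255),1,cv2.LINE_AA,4)
cv2.imwrite("pics/f4.png",cv2.resize(I[10:215,190:456],(778,600),interpolation=cv2.INTER_CUBIC))
E
```

```text
[473.9  10.3] -13.76 -6.282711451367848
[476.7   8.6] -13.82 -5.753574055588867
[473.9  10.3] -13.76 -6.282711588936326
1 20 [492.9  88.1] [266.3  90.8]
1 28 [492.9  88.1] [265.2  90.5]
1 68 [492.9  88.1] [259.4  88.4]
-1 20 [454.8 -67.4] [371.7 152.7]
-1 28 [454.8 -67.4] [372.7 153.5]
-1 92 [454.8 -67.4] [382.4 161.4]
```

View pics/f4.png

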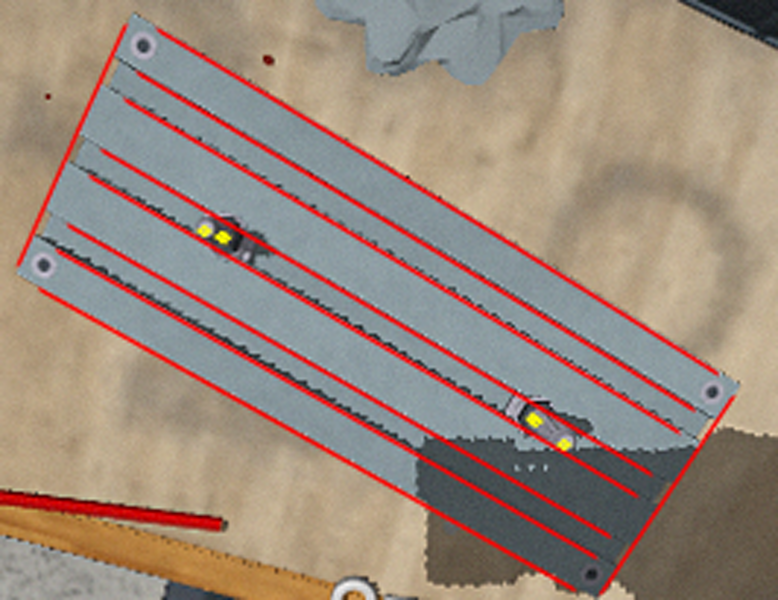

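```bash
python3 - <<'E'
from h import *
a=shot("scene"); b=shot("side")
S=lambda x,y:(x/2.306+150,y/2.308+110); D=lambda x,y:(x/2.5+220,y/2.5+110)
for n,s,d in [("bottle",(272,238),(125,246)),("toolbox nearcorner",(362,237),(225,224)),("toolbox far corner",(522,160),(267,132)),("drawer",(5,405),(55,525)),("drawer far",(185,320),(105,330)),("opendrawer",(160,290),(110,335))]:
  print(n,np.round(at(a,S(*s),0)*1e3),np.round(at(b,D(*d),0)*1e3))
p=pickle.load(open("pics/wC.pkl","rb"))
print("tin",at(p,(495/1.25,69/1.25),.03), "tb",at(p,(738/1.25,135/1.25),0),"tape",at(p,(490/1.25,0),.02))
print(r.read_state()["qpos"].round(2),r.read_state()["t"])
E
```

```text
bottle [790.  42.   0.] [791.  46.   0.]
toolbox nearcorner [682. -36.   0.] [651. -27.   0.]
toolbox far corner [ 630. -406.    0.] [ 606. -333.    0.]
drawer [769. 537.   0.] [770. 555.   0.]
drawer far [730. 280.   0.] [781. 239.   0.]
opendrawer [815. 244.   0.] [773. 248.   0.]
tin [0.62644037 0.26628969 0.03      ] tb [ 0.65106681 -0.02728081  0.        ] tape [0.68566307 0.28962228 0.02      ]
[ 0.13  0.3  -0.98  1.52  0.25  1.45 -2.16] 4.2
```

Request:
drive_tool --plan '[{"x": 12, "y": 10, "z": 0, "wx": 0, "wy": 0, "wz": 9.5, "hand": 87}, {"x": 12, "y": 10, "z": 0, "wx": 0, "wy": 0, "wz": 9.5, "hand": 87}, {"x": 12, "y": 10, "z": -10, "wx": 0, "wy": 0, "wz": 9.5, "hand": 87}, {"x": 12, "y": 10, "z": -20, "wx": 0, "wy": 0, "wz": 9.5, "hand": 87}, {"x": 12, "y": 10, "z": -20, "wx": 0, "wy": 0, "wz": 9.5, "hand": 87}, {"x": 12, "y": 10, "z": -20, "wx": 0, "wy": 0, "wz": 9.5, "hand": 87}, {"x": 12, "y": 10, "z": -20, "wx": 0, "wy": 0, "wz": 9.5, "hand": 87}, {"x": 11, "y": 10, "z": -20, "wx": 0, "wy": 0, "wz": 9.3, "hand": 87}]'

```text
t: 5.2
ee_pos: [0.5586, 0.3934, 0.1618]
eef_rot: [2.184, 2.255, -0.001]
force: [0.6, 0.1, -0.1]
width: 0.996
gripper_force: 0.0
```

Request:
drive_tool --plan '[{"x": 0, "y": 0, "z": 0, "wx": 0, "wy": 0, "wz": 0, "hand": 87}, {"x": 0, "y": 0, "z": 0, "wx": 0, "wy": 0, "wz": 0, "hand": 87}]'

```text
t: 5.45
ee_pos: [0.557, 0.3947, 0.1634]
eef_rot: [2.193, 2.249, 0.001]
force: [-0.2, 0.8, 0.1]
width: 0.999
gripper_force: 0.0
```

```bash
python3 grab.py wD; python3 - <<'E'
from fit import *
p=pickle.load(open("pics/wD.pkl","rb"));q,v=fit(p,"bracket",proj(p,[.557,.409,.03])[0],range(173,192,3),30); print(q,np.degrees(q[2]),v,r.read_state()["qpos"].round(2))
draw(p["frame"],p,"bracket",q); cv2.imwrite("pics/f5.png",p["frame"])
E
```

```text
[556.9 395.1 163.8] [2.192e+00 2.250e+00 2.000e-03] yaw tool x 91.5 5.5
[np.float64(556.7435702750793), np.float64(410.98680693256426), np.float64(3.186031746010161), 0] 182.54617244107888 -19.344191688278233 [-0.02  0.73 -1.08  1.32  0.64  1.44 -1.03]
```

Request:
drive_tool --plan '[{"x": 0, "y": 0, "z": -50, "wx": 0, "wy": 0, "wz": 0.6, "hand": 87}, {"x": 0, "y": 0, "z": -50, "wx": 0, "wy": 0, "wz": 0, "hand": 87}, {"x": 0, "y": 0, "z": -40, "wx": 0, "wy": 0, "wz": 0, "hand": 87}, {"x": 0, "y": 0, "z": -16, "wx": 0, "wy": 0, "wz": 0, "hand": 87}, {"x": 0, "y": 0, "z": 0, "wx": 0, "wy": 0, "wz": 0, "hand": 87}, {"x": 0, "y": 0, "z": 0, "wx": 0, "wy": 0, "wz": 0, "hand": 40}, {"x": 0, "y": 0, "z": 0, "wx": 0, "wy": 0, "wz": 0, "hand": 40}, {"x": 0, "y": 0, "z": 0, "wx": 0, "wy": 0, "wz": 0, "hand": 40}]' --grip_force 40

```text
t: 6.5
ee_pos: [0.5568, 0.3962, 0.0075]
eef_rot: [2.176, 2.265, 0.002]
force: [-0.6, 0.5, -0.5]
width: 0.743
gripper_force: 0.0
```

Request:
drive_tool --plan '[{"x": 0, "y": 0, "z": 0, "wx": 0, "wy": 0, "wz": 0, "hand": 40}, {"x": 0, "y": 0, "z": 0, "wx": 0, "wy": 0, "wz": 0, "hand": 40}, {"x": 0, "y": 0, "z": 0, "wx": 0, "wy": 0, "wz": 0, "hand": 40}, {"x": 0, "y": 0, "z": 0, "wx": 0, "wy": 0, "wz": 0, "hand": 40}]'

```text
t: 7.0
ee_pos: [0.5568, 0.3959, 0.0068]
eef_rot: [2.176, 2.265, 0.001]
force: [2.1, -0.6, 2.5]
width: 0.569
gripper_force: 40.0
```

Request:
drive_tool --plan '[{"x": 0, "y": 0, "z": 20, "wx": 0, "wy": 0, "wz": 0, "hand": 40}, {"x": 0, "y": 0, "z": 40, "wx": 0, "wy": 0, "wz": 0, "hand": 40}, {"x": 0, "y": 0, "z": 40, "wx": 0, "wy": 0, "wz": 0, "hand": 40}, {"x": 0, "y": 0, "z": 35, "wx": 0, "wy": 0, "wz": 0, "hand": 40}, {"x": -6, "y": -20, "z": 0, "wx": 0, "wy": 0, "wz": -2, "hand": 40}, {"x": -10, "y": -45, "z": 0, "wx": 0, "wy": 0, "wz": -3, "hand": 40}, {"x": -10, "y": -45, "z": 0, "wx": 0, "wy": 0, "wz": -3, "hand": 40}, {"x": -10, "y": -45, "z": 0, "wx": 0, "wy": 0, "wz": -3, "hand": 40}]'

```text
t: 8.0
ee_pos: [0.5193, 0.2396, 0.1418]
eef_rot: [2.384, 2.046, -0.002]
force: [1.5, -0.2, -4.9]
width: 0.571
gripper_force: 40.0
```

Request:
drive_tool --plan '[{"x": -10, "y": -45, "z": 0, "wx": 0, "wy": 0, "wz": -3, "hand": 40}, {"x": -10, "y": -45, "z": 0, "wx": 0, "wy": 0, "wz": -2, "hand": 40}, {"x": -10, "y": -45, "z": 0, "wx": 0, "wy": 0, "wz": 0, "hand": 40}, {"x": -10, "y": -45, "z": 0, "wx": 0, "wy": 0, "wz": 0, "hand": 40}, {"x": -10, "y": -40, "z": 0, "wx": 0, "wy": 0, "wz": 0, "hand": 40}, {"x": 0, "y": -25, "z": 0, "wx": 0, "wy": 0, "wz": 0, "hand": 40}, {"x": 0, "y": 0, "z": 0, "wx": 0, "wy": 0, "wz": 0, "hand": 40}, {"x": 0, "y": 0, "z": 0, "wx": 0, "wy": 0, "wz": 0, "hand": 40}]'

```text
t: 9.0
ee_pos: [0.4701, -0.0031, 0.1418]
eef_rot: [2.469, 1.942, -0.0]
force: [-0.0, -0.0, -5.5]
width: 0.567
gripper_force: 40.0
```

```bash
python3 grab.py wE; python3 - <<'E'
from h import *
cv2.imwrite("pics/s2.png",np.vstack([shot("scene")["frame"][160:310,230:500],shot("side")["frame"][160:310,230:500]]))
E
```

```text
[470.2  -2.8 141.8] [ 2.468  1.943 -0.   ] yaw tool x 76.43 9.05
```

View pics/wE.png

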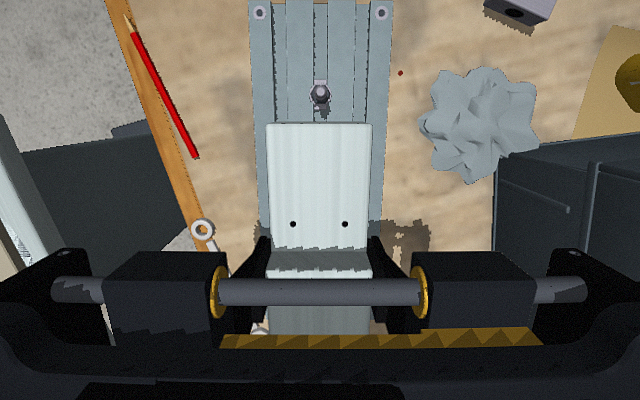

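```bash
python3 - <<'E'
from fit import *
p=pickle.load(open("pics/wE.pkl","rb"))
b=np.array([492.9,88.1])
for z in(20,28,68): print(z,proj(p,np.r_[b,z]/1e3).round(1))
# plate refit using upper part of outline
q=[473.9,10.3,np.radians(-13.76),0]
L=[(np.array([x,40.,20.]),np.array([x,155.,20.])) for x in(-60,60,-41,-29,29,41)]+[(np.array([-58,155,20.]),np.array([58,155.,20.]))]
M["L"]=L
for y in (-1,1):
  Q,v=refine(p,L,[q[0],q[1]+y,q[2],0]); print(np.round(Q[:2],1),np.degrees(Q[2]),v)
draw(p["frame"],p,"L",Q)
# bracket bottom in hand: top thin at 25 above underside; underside z = 141.8-6.8
M["B"]=rect(50,64,25,-28)[:1]+rect(50,64,25,-28)[1::2]
B,v=refine(p,M["B"],[473.8,11.5,np.radians(166.4),135],135); print("br",B,np.degrees(B[2]),v); draw(p["frame"],p,"B",B)
cv2.imwrite("pics/f6.png",cv2.resize(p["frame"][:250,220:420],(480,600),interpolation=cv2.INTER_CUBIC))
E
```

```text
20 [[318.8  94.2]]
28 [[318.9  93.7]]
68 [[318.9  91.2]]
[475.3  15.7] -13.60380428488276 -6.712652867124587
[475.3  15.7] -13.603699460780645 -6.712655552138629
br [np.float64(474.5903778147775), np.float64(11.184601705242123), np.float64(2.901565183825744), 135] 166.24743901531602 -20.470971986547802
```

View pics/f6.png

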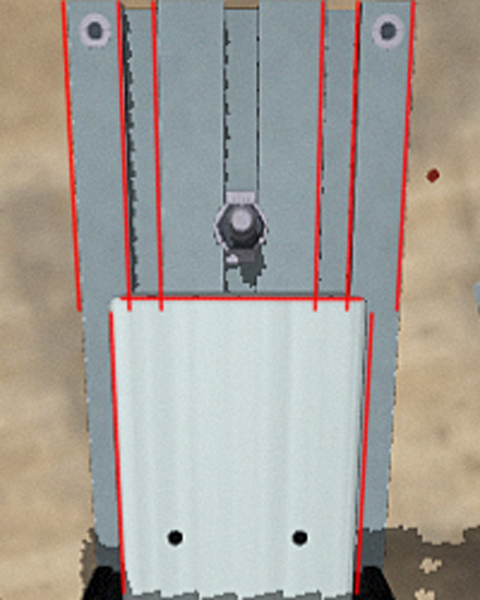

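Request:
drive_tool --plan '[{"x": 0.3, "y": -1, "z": -30, "wx": 0, "wy": 0, "wz": 0, "hand": 40}, {"x": 0, "y": 0, "z": -40, "wx": 0, "wy": 0, "wz": 0, "hand": 40}, {"x": 0, "y": 0, "z": -30, "wx": 0, "wy": 0, "wz": 0, "hand": 40}, {"x": 0, "y": 0, "z": -10, "wx": 0, "wy": 0, "wz": 0, "hand": 40}, {"x": 0, "y": 0, "z": -3, "wx": 0, "wy": 0, "wz": 0, "hand": 40}, {"x": 0, "y": 0, "z": -1.5, "wx": 0, "wy": 0, "wz": 0, "hand": 40}, {"x": 0, "y": 0, "z": 0, "wx": 0, "wy": 0, "wz": 0, "hand": 40}, {"x": 0, "y": 0, "z": 0, "wx": 0, "wy": 0, "wz": 0, "hand": 40}]'

```text
t: 10.15
ee_pos: [0.4711, -0.0052, 0.0276]
eef_rot: [2.47, 1.94, 0.001]
force: [0.2, -0.5, -4.4]
width: 0.57
gripper_force: 40.0
```

Request:
drive_tool --plan '[{"x": 0, "y": 0, "z": -1, "wx": 0, "wy": 0, "wz": 0, "hand": 40}, {"x": 0, "y": 0, "z": 0, "wx": 0, "wy": 0, "wz": 0, "hand": 40}]'

```text
t: 10.4
ee_pos: [0.471, -0.0052, 0.0267]
eef_rot: [2.47, 1.94, -0.0]
force: [-4.2, -1.6, 5.9]
width: 0.573
gripper_force: 40.0
```

Request:
drive_tool --plan '[{"x": 0, "y": 0, "z": 0, "wx": 0, "wy": 0, "wz": 0, "hand": 87}, {"x": 0, "y": 0, "z": 0, "wx": 0, "wy": 0, "wz": 0, "hand": 87}, {"x": 0, "y": 0, "z": 0, "wx": 0, "wy": 0, "wz": 0, "hand": 87}, {"x": 0, "y": 0, "z": 0, "wx": 0, "wy": 0, "wz": 0, "hand": 87}, {"x": 0, "y": 0, "z": 40, "wx": 0, "wy": 0, "wz": 0, "hand": 87}, {"x": 0, "y": 0, "z": 50, "wx": 0, "wy": 0, "wz": 0, "hand": 87}, {"x": 0, "y": -30, "z": 50, "wx": 0, "wy": 0, "wz": 0, "hand": 87}, {"x": 0, "y": -50, "z": 50, "wx": 0, "wy": 0, "wz": 0, "hand": 87}]'

```text
t: 11.4
ee_pos: [0.4708, -0.0789, 0.2121]
eef_rot: [2.466, 1.944, 0.0]
force: [0.8, -0.9, -0.0]
width: 0.998
gripper_force: 0.0
```

Request:
drive_tool --plan '[{"x": 0, "y": -40, "z": 40, "wx": 0, "wy": 0, "wz": 0, "hand": 87}, {"x": 0, "y": 0, "z": 0, "wx": 0, "wy": 0, "wz": 0, "hand": 87}, {"x": 0, "y": 0, "z": 0, "wx": 0, "wy": 0, "wz": 0, "hand": 87}]'

```text
t: 11.78
ee_pos: [0.4705, -0.1185, 0.2497]
eef_rot: [-2.47, -1.941, 0.0]
force: [-0.5, 0.1, 0.5]
width: 1.0
gripper_force: 0.0
```

```bash
python3 grab.py wF; python3 - <<'E'
from fit import *
p=pickle.load(open("pics/wF.pkl","rb"))
B,v=fit(p,"bracket",proj(p,[.4745,.0105,.05])[0],range(160,175,3),30,20); print("br",np.round(B,1),np.degrees(B[2]),v)
L=rect(120,310,20); M["L"]=L
Q,v=refine(p,L,[475,10.5,np.radians(-13.7),0]); print(np.round(Q[:2],1),np.degrees(Q[2]),v)
draw(p["frame"],p,"L",Q);draw(p["frame"],p,"bracket",B)
u=np.array([-np.sin(Q[2]),np.cos(Q[2])])
for sg,h in((1,48),(-1,72)):
  b=np.array(Q[:2])+sg*80*u
  for z in(20,20+h): c=proj(p,np.r_[b,z]/1e3)[0]; cv2.circle(p["frame"],tuple(np.round(c*16).astype(int)),24,(0,255,255),1,cv2.LINE_AA,4)
cv2.imwrite("pics/f7.png",cv2.resize(p["frame"][:300,200:440],(480,600),interpolation=cv2.INTER_CUBIC))
E
```

```text
[ 470.3 -118.   249.4] [-2.468e+00 -1.942e+00  1.000e-03] yaw tool x 76.41 11.825
br [474.7  10.3   2.9  20. ] 166.2588047699718 -23.702685498409544
[475.9   9.2] -13.61563765944925 -7.696181557303495
```

View pics/f7.png

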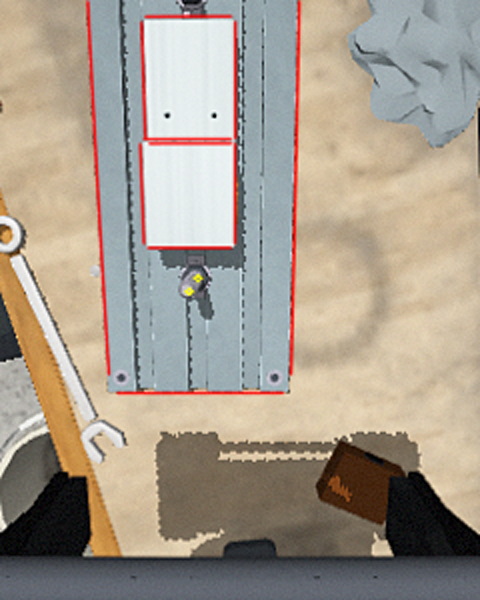

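Request:
drive_tool --plan '[{"x": 10, "y": 50, "z": 0, "wx": 0, "wy": 0, "wz": -3, "hand": 87}, {"x": 15, "y": 50, "z": 0, "wx": 0, "wy": 0, "wz": -3, "hand": 87}, {"x": 25, "y": 50, "z": 0, "wx": 0, "wy": 0, "wz": -3, "hand": 87}, {"x": 40, "y": 40, "z": 0, "wx": 0, "wy": 0, "wz": -3, "hand": 87}, {"x": 50, "y": 35, "z": 0, "wx": 0, "wy": 0, "wz": -3, "hand": 87}, {"x": 40, "y": 16, "z": -20, "wx": 0, "wy": 0, "wz": -3.1, "hand": 87}, {"x": 34, "y": 10, "z": -40, "wx": 0, "wy": 0, "wz": 0, "hand": 87}, {"x": 0, "y": 0, "z": -30, "wx": 0, "wy": 0, "wz": 0, "hand": 87}]'

```text
t: 12.82
ee_pos: [0.6778, 0.1268, 0.1572]
eef_rot: [-2.731, -1.547, 0.002]
force: [0.0, -0.4, 0.3]
width: 1.0
gripper_force: 0.0
```

Request:
drive_tool --plan '[{"x": 0, "y": 0, "z": 0, "wx": 0, "wy": 0, "wz": 0, "hand": 87}, {"x": 0, "y": 0, "z": 0, "wx": 0, "wy": 0, "wz": 0, "hand": 87}]'

```text
t: 13.08
ee_pos: [0.678, 0.1243, 0.1625]
eef_rot: [-2.735, -1.544, -0.004]
force: [0.4, -0.5, 0.4]
width: 1.005
gripper_force: 0.0
```

```bash
python3 grab.py wG; python3 - <<'E'
from fit import *
p=pickle.load(open("pics/wG.pkl","rb"))
B,v=fit(p,"low",proj(p,[.684,.1327,.0])[0],range(137,160,3),0,0); print("low",np.round(B,1),np.degrees(B[2]),v)
draw(p["frame"],p,"low",B); cv2.imwrite("pics/f8.png",p["frame"])
E
```

```text
[678.4 124.  163.1] [2.736 1.544 0.005] yaw tool x 58.86 13.125
low [685.5 132.3   2.6   0. ] 148.21573503682703 -15.638044206545763
```

View pics/f8.png

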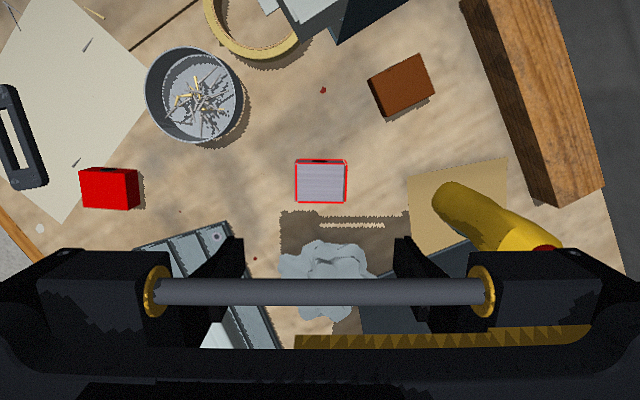

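Request:
drive_tool --plan '[{"x": 7, "y": 8, "z": 0, "wx": 0, "wy": 0, "wz": -0.6, "hand": 87}, {"x": 0, "y": 0, "z": -50, "wx": 0, "wy": 0, "wz": 0, "hand": 87}, {"x": 0, "y": 0, "z": -50, "wx": 0, "wy": 0, "wz": 0, "hand": 87}, {"x": 0, "y": 0, "z": -30, "wx": 0, "wy": 0, "wz": 0, "hand": 87}, {"x": 0, "y": 0, "z": 0, "wx": 0, "wy": 0, "wz": 0, "hand": 87}, {"x": 0, "y": 0, "z": 0, "wx": 0, "wy": 0, "wz": 0, "hand": 87}]'

```text
t: 13.88
ee_pos: [0.6864, 0.132, 0.0336]
eef_rot: [2.745, 1.528, 0.007]
force: [0.3, 0.2, 0.3]
width: 0.999
gripper_force: 0.0
```

Request:
drive_tool --plan '[{"x": -1, "y": 0, "z": -20, "wx": 0, "wy": 0, "wz": 0, "hand": 87}, {"x": 0, "y": 0, "z": -9, "wx": 0, "wy": 0, "wz": 0, "hand": 87}, {"x": 0, "y": 0, "z": 0, "wx": 0, "wy": 0, "wz": 0, "hand": 40}, {"x": 0, "y": 0, "z": 0, "wx": 0, "wy": 0, "wz": 0, "hand": 40}, {"x": 0, "y": 0, "z": 0, "wx": 0, "wy": 0, "wz": 0, "hand": 40}, {"x": 0, "y": 0, "z": 0, "wx": 0, "wy": 0, "wz": 0, "hand": 40}, {"x": 0, "y": 0, "z": 0, "wx": 0, "wy": 0, "wz": 0, "hand": 40}, {"x": 0, "y": 0, "z": 0, "wx": 0, "wy": 0, "wz": 0, "hand": 40}]'

```text
t: 14.88
ee_pos: [0.6842, 0.1313, 0.0025]
eef_rot: [-2.744, -1.528, -0.002]
force: [-1.0, 0.5, 2.1]
width: 0.57
gripper_force: 40.0
```

```bash
cat > st.py <<'E'
from h import *
s=r.read_state();T=tool();print(np.round(T[:3,3]*1e3,1),"yaw",np.degrees(np.arctan2(T[1,0],T[0,0])).round(2),"tilt",np.round(T[:2,2],4),s["width"]*87,s["gripper_force"],s["force"].round(1),s["qpos"].round(2),s["t"])
E
python3 st.py
```

```text
[684.2 131.3   2.5] yaw 58.22 tilt [0.0012 0.0012] 49.56263934534095 39.9997918959707 [-1.   0.5  2.1] [ 0.34  0.88 -0.92  1.42  0.72  1.2  -1.22] 14.875
```

Request:
drive_tool --plan '[{"x": 0, "y": 0, "z": 30, "wx": 0, "wy": 0, "wz": 0, "hand": 40}, {"x": 0, "y": 0, "z": 50, "wx": 0, "wy": 0, "wz": 0, "hand": 40}, {"x": -30, "y": -1, "z": 10, "wx": 0, "wy": 0, "wz": 4, "hand": 40}, {"x": -45, "y": -1, "z": 0, "wx": 0, "wy": 0, "wz": 4, "hand": 40}, {"x": -45, "y": -1, "z": 0, "wx": 0, "wy": 0, "wz": 4, "hand": 40}, {"x": -40, "y": -1, "z": 0, "wx": 0, "wy": 0, "wz": 4, "hand": 40}, {"x": -20, "y": 0, "z": 0, "wx": 0, "wy": 0, "wz": 2, "hand": 40}, {"x": 0, "y": 0, "z": 0, "wx": 0, "wy": 0, "wz": 0, "hand": 40}]'

```text
t: 15.88
ee_pos: [0.5034, 0.1268, 0.0923]
eef_rot: [2.471, 1.939, 0.001]
force: [0.7, 0.0, -1.5]
width: 0.571
gripper_force: 40.0
```

```bash
python3 st.py
```

```text
[503.4 126.8  92.3] yaw 76.24 tilt [ 0.0009 -0.0001] 49.673620700918654 39.99954046681523 [ 0.7  0.  -1.5] [ 0.68  0.52 -1.23  1.85  0.53  1.16 -0.97] 15.875
```

Request:
drive_tool --plan '[{"x": 0.4, "y": 0.3, "z": -40, "wx": 0, "wy": 0, "wz": 0, "hand": 40}, {"x": 0, "y": 0, "z": -20, "wx": 0, "wy": 0, "wz": 0, "hand": 40}, {"x": 0, "y": 0, "z": -8, "wx": 0, "wy": 0, "wz": 0, "hand": 40}, {"x": 0, "y": 0, "z": -1.5, "wx": 0, "wy": 0, "wz": 0, "hand": 40}, {"x": 0, "y": 0, "z": -0.5, "wx": 0, "wy": 0, "wz": 0, "hand": 40}, {"x": 0, "y": 0, "z": 0, "wx": 0, "wy": 0, "wz": 0, "hand": 40}]'

```text
t: 16.62
ee_pos: [0.5051, 0.1276, 0.023]
eef_rot: [-2.472, -1.939, -0.004]
force: [0.1, 0.1, -1.1]
width: 0.575
gripper_force: 40.0
```

Request:
drive_tool --plan '[{"x": -0.5, "y": -0.3, "z": -0.6, "wx": 0, "wy": 0, "wz": 0, "hand": 40}, {"x": 0, "y": 0, "z": 0, "wx": 0, "wy": 0, "wz": 0, "hand": 40}, {"x": 0, "y": 0, "z": 0, "wx": 0, "wy": 0, "wz": 0, "hand": 87}, {"x": 0, "y": 0, "z": 0, "wx": 0, "wy": 0, "wz": 0, "hand": 87}, {"x": 0, "y": 0, "z": 0, "wx": 0, "wy": 0, "wz": 0, "hand": 87}, {"x": 0, "y": 0, "z": 0, "wx": 0, "wy": 0, "wz": 0, "hand": 87}, {"x": 0, "y": 0, "z": 40, "wx": 0, "wy": 0, "wz": 0, "hand": 87}, {"x": 0, "y": -10, "z": 50, "wx": 0, "wy": 0, "wz": 0, "hand": 87}]'

```text
t: 17.62
ee_pos: [0.5033, 0.1177, 0.1123]
eef_rot: [-2.469, -1.939, -0.001]
force: [-0.1, -1.0, 0.8]
width: 0.998
gripper_force: 0.0
```

Request:
drive_tool --plan '[{"x": -10, "y": -50, "z": 40, "wx": 0, "wy": 0, "wz": 0, "hand": 87}, {"x": -10, "y": -50, "z": 40, "wx": 0, "wy": 0, "wz": 0, "hand": 87}, {"x": 0, "y": -10, "z": 0, "wx": 0, "wy": 0, "wz": 0, "hand": 87}, {"x": 0, "y": 0, "z": 0, "wx": 0, "wy": 0, "wz": 0, "hand": 87}]'

```text
t: 18.12
ee_pos: [0.4852, 0.0119, 0.1871]
eef_rot: [-2.474, -1.936, -0.002]
force: [-0.0, 0.2, -0.5]
width: 1.001
gripper_force: 0.0
```

```bash
python3 grab.py wH; cat > chk.py <<'E'
import sys
from fit import *
p=pickle.load(open(f"pics/{sys.argv[1]}.pkl","rb"))
pl=np.array([475.2,9.8]);a=np.radians(-13.7);u=np.array([-np.sin(a),np.cos(a)]);n=np.array([u[1],-u[0]])
def chk(m,x,y,yw,z0):
    B,v=fit(p,m,proj(p,[x/1e3,y/1e3,z0/1e3])[0],range(yw-9,yw+10,3),0,z0); d=np.array(B[:2])-pl
    print(m,np.round(B[:2],1),np.degrees(B[2]).round(2),"along",(d@u).round(1),"lat",(d@n).round(1),round(v,1)); draw(p["frame"],p,m,B)
for s in sys.argv[2:]:
    m,x,y,yw,z0=s.split(","); chk(m,float(x),float(y),int(yw),float(z0))
L=rect(120,310,20)
Q,v=refine(p,L,[475,10.5,np.radians(-13.7),0]); print("plate",np.round(Q[:2],1),np.degrees(Q[2]),v)
I=p["frame"]
for sg,h in((1,48),(-1,72)):
  for z in(20,20+h): c=proj(p,np.r_[pl+sg*80*u,z]/1e3)[0]; cv2.circle(I,tuple(np.round(c*16).astype(int)),24,(0,255,255),1,cv2.LINE_AA,4)
cv2.imwrite(f"pics/{sys.argv[1]}_o.png",cv2.resize(I[:300,200:440],(480,600),interpolation=cv2.INTER_CUBIC))
E
python3 chk.py wH low,504,128,166,20 bracket,474.5,10,166,20
```

```text
[485.   13.4 187. ] [-2.470e+00 -1.939e+00 -2.000e-03] yaw tool x 76.25 18.175
low [505.  130.8] 167.13 along 124.6 lat 0.3 -14.4
bracket [474.7   9.7] 166.5 along -0.2 lat -0.5 -23.3
plate [476.5  13.7] -13.61308933840194 -7.379932973247835
```

View pics/wH_o.png

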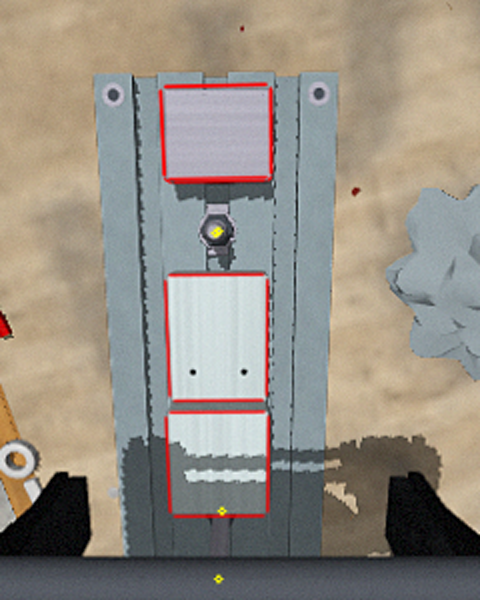

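Request:
drive_tool --plan '[{"x": 0, "y": -40, "z": 10, "wx": 0, "wy": 0, "wz": 0, "hand": 87}, {"x": 0, "y": -55, "z": 10, "wx": 0, "wy": 0, "wz": -2, "hand": 87}, {"x": 0, "y": -55, "z": 0, "wx": 0, "wy": 0, "wz": -2, "hand": 87}, {"x": 0, "y": -55, "z": 0, "wx": 0, "wy": 0, "wz": -2, "hand": 87}, {"x": 5, "y": -55, "z": 0, "wx": 0, "wy": 0, "wz": -2, "hand": 87}, {"x": 10, "y": -55, "z": 0, "wx": 0, "wy": 0, "wz": -2, "hand": 87}, {"x": 10, "y": -55, "z": 0, "wx": 0, "wy": 0, "wz": -2, "hand": 87}, {"x": 6, "y": -55, "z": 0, "wx": 0, "wy": 0, "wz": -1.5, "hand": 87}]'

```text
t: 19.18
ee_pos: [0.5187, -0.4111, 0.2059]
eef_rot: [-2.678, -1.638, -0.003]
force: [0.5, 0.8, 1.3]
width: 1.003
gripper_force: 0.0
```

Request:
drive_tool --plan '[{"x": 0, "y": -41, "z": -30, "wx": 0, "wy": 0, "wz": 0, "hand": 87}, {"x": 0, "y": 0, "z": 0, "wx": 0, "wy": 0, "wz": 0, "hand": 87}, {"x": 0, "y": 0, "z": 0, "wx": 0, "wy": 0, "wz": 0, "hand": 87}]'

```text
t: 19.55
ee_pos: [0.5184, -0.4503, 0.1766]
eef_rot: [-2.677, -1.639, -0.004]
force: [0.5, 1.0, 0.1]
width: 0.995
gripper_force: 0.0
```

```bash
python3 grab.py wI; python3 chk.py wI tall,516.5,-453,153,0|head -1; python3 st.py
```

```text
[ 518.4 -450.5  177.5] [-2.678 -1.64  -0.004] yaw tool x 62.96 19.6
tall [ 516.  -453.1] 152.96 along -440.1 lat 149.3 -18.3
[ 518.4 -450.5  177.5] yaw 62.96 tilt [0.0018 0.0024] 87.345297706425 0.0 [-0.2  0.7 -0.6] [ 1.3   0.72 -1.06  1.29  0.61  1.46 -0.18] 19.6
```

Request:
drive_tool --plan '[{"x": -2.2, "y": -2.6, "z": -50, "wx": 0, "wy": 0, "wz": 0, "hand": 87}, {"x": 0, "y": 0, "z": -50, "wx": 0, "wy": 0, "wz": 0, "hand": 87}, {"x": 0, "y": 0, "z": -40, "wx": 0, "wy": 0, "wz": 0, "hand": 87}, {"x": 0, "y": 0, "z": -25, "wx": 0, "wy": 0, "wz": 0, "hand": 87}, {"x": 0, "y": 0, "z": 0, "wx": 0, "wy": 0, "wz": 0, "hand": 87}, {"x": 0, "y": 0, "z": 0, "wx": 0, "wy": 0, "wz": 0, "hand": 40}, {"x": 0, "y": 0, "z": 0, "wx": 0, "wy": 0, "wz": 0, "hand": 40}, {"x": 0, "y": 0, "z": 0, "wx": 0, "wy": 0, "wz": 0, "hand": 40}]'

```text
t: 20.6
ee_pos: [0.5146, -0.4565, 0.0136]
eef_rot: [2.682, 1.634, 0.003]
force: [0.6, -1.5, 0.2]
width: 0.741
gripper_force: 0.0
```

Request:
drive_tool --plan '[{"x": 0, "y": 0, "z": 0, "wx": 0, "wy": 0, "wz": 0, "hand": 40}, {"x": 0, "y": 0, "z": 0, "wx": 0, "wy": 0, "wz": 0, "hand": 40}, {"x": 0, "y": 0, "z": 0, "wx": 0, "wy": 0, "wz": 0, "hand": 40}, {"x": 0, "y": 0, "z": 0, "wx": 0, "wy": 0, "wz": 0, "hand": 40}]'

```text
t: 21.1
ee_pos: [0.5143, -0.4563, 0.0128]
eef_rot: [2.683, 1.634, 0.003]
force: [-0.2, -0.2, 3.4]
width: 0.577
gripper_force: 39.9
```

```bash
python3 st.py
```

```text
[ 514.3 -456.3   12.8] yaw 62.7 tilt [0.0016 0.0009] 50.15660247855498 39.940419271588326 [-0.2 -0.2  3.4] [ 1.28  0.87 -0.96  1.44  0.73  1.22 -0.24] 21.1
```

Request:
drive_tool --plan '[{"x": 0, "y": 0, "z": 30, "wx": 0, "wy": 0, "wz": 0, "hand": 40}, {"x": 0, "y": 10, "z": 50, "wx": 0, "wy": 0, "wz": 0, "hand": 40}, {"x": -10, "y": 45, "z": 17, "wx": 0, "wy": 0, "wz": 2, "hand": 40}, {"x": -10, "y": 50, "z": 0, "wx": 0, "wy": 0, "wz": 2, "hand": 40}, {"x": -10, "y": 50, "z": 0, "wx": 0, "wy": 0, "wz": 2, "hand": 40}, {"x": -10, "y": 50, "z": 0, "wx": 0, "wy": 0, "wz": 2, "hand": 40}, {"x": -10, "y": 50, "z": 0, "wx": 0, "wy": 0, "wz": 2, "hand": 40}, {"x": -10, "y": 50, "z": 0, "wx": 0, "wy": 0, "wz": 2, "hand": 40}]'

```text
t: 22.1
ee_pos: [0.4533, -0.1494, 0.1091]
eef_rot: [-2.495, -1.907, -0.002]
force: [0.9, 1.2, -2.5]
width: 0.572
gripper_force: 39.9
```

Request:
drive_tool --plan '[{"x": -9, "y": 39, "z": 0, "wx": 0, "wy": 0, "wz": 1.6, "hand": 40}, {"x": 0, "y": 0, "z": 0, "wx": 0, "wy": 0, "wz": 0, "hand": 40}, {"x": 0, "y": 0, "z": 0, "wx": 0, "wy": 0, "wz": 0, "hand": 40}]'

```text
t: 22.48
ee_pos: [0.445, -0.1128, 0.1094]
eef_rot: [-2.471, -1.94, -0.002]
force: [0.5, -0.3, -2.0]
width: 0.569
gripper_force: 39.9
```

```bash
python3 st.py; python3 grab.py wJ
```

```text
[ 445.  -112.8  109.4] yaw 76.27 tilt [0.0007 0.0009] 49.51092204792308 39.94405201636255 [ 0.5 -0.3 -2. ] [ 1.4   0.37 -1.4   1.97  0.41  1.14 -0.41] 22.475
[ 445.1 -113.   109.4] [-2.471e+00 -1.939e+00 -2.000e-03] yaw tool x 76.23 22.525
```

Request:
drive_tool --plan '[{"x": 0.3, "y": 0.6, "z": -40, "wx": 0, "wy": 0, "wz": 0, "hand": 40}, {"x": 0, "y": 0, "z": -25, "wx": 0, "wy": 0, "wz": 0, "hand": 40}, {"x": 0, "y": 0, "z": -9, "wx": 0, "wy": 0, "wz": 0, "hand": 40}, {"x": 0, "y": 0, "z": -1.8, "wx": 0, "wy": 0, "wz": 0, "hand": 40}, {"x": 0, "y": 0, "z": 0, "wx": 0, "wy": 0, "wz": 0, "hand": 40}, {"x": 0, "y": 0, "z": 0, "wx": 0, "wy": 0, "wz": 0, "hand": 40}]'

```text
t: 23.28
ee_pos: [0.446, -0.1118, 0.0345]
eef_rot: [2.47, 1.94, 0.003]
force: [0.6, -0.4, -2.7]
width: 0.574
gripper_force: 39.9
```

Request:
drive_tool --plan '[{"x": 0, "y": 0, "z": -1.2, "wx": 0, "wy": 0, "wz": 0, "hand": 40}, {"x": 0, "y": 0, "z": -0.6, "wx": 0, "wy": 0, "wz": 0, "hand": 40}, {"x": 0, "y": 0, "z": 0, "wx": 0, "wy": 0, "wz": 0, "hand": 40}]'

```text
t: 23.65
ee_pos: [0.4457, -0.1118, 0.0327]
eef_rot: [2.47, 1.94, 0.002]
force: [-4.8, -0.3, 10.2]
width: 0.57
gripper_force: 39.9
```

Request:
drive_tool --plan '[{"x": 0, "y": 0, "z": 0, "wx": 0, "wy": 0, "wz": 0, "hand": 87}, {"x": 0, "y": 0, "z": 0, "wx": 0, "wy": 0, "wz": 0, "hand": 87}, {"x": 0, "y": 0, "z": 0, "wx": 0, "wy": 0, "wz": 0, "hand": 87}, {"x": 0, "y": 0, "z": 0, "wx": 0, "wy": 0, "wz": 0, "hand": 87}, {"x": 0, "y": 0, "z": 40, "wx": 0, "wy": 0, "wz": 0, "hand": 87}, {"x": 0, "y": -20, "z": 50, "wx": 0, "wy": 0, "wz": 0, "hand": 87}, {"x": 0, "y": -50, "z": 40, "wx": 0, "wy": 0, "wz": 0, "hand": 87}, {"x": 0, "y": -40, "z": 40, "wx": 0, "wy": 0, "wz": 0, "hand": 87}]'

```text
t: 24.65
ee_pos: [0.4451, -0.2221, 0.2025]
eef_rot: [2.471, 1.94, 0.002]
force: [1.0, -0.0, -0.1]
width: 0.996
gripper_force: 0.0
```

Request:
drive_tool --plan '[{"x": 0, "y": 0, "z": 0, "wx": 0, "wy": 0, "wz": 0, "hand": 87}, {"x": 0, "y": 0, "z": 0, "wx": 0, "wy": 0, "wz": 0, "hand": 87}]'

```text
t: 24.9
ee_pos: [0.4453, -0.2196, 0.2004]
eef_rot: [-2.469, -1.94, -0.002]
force: [0.3, 0.3, -0.1]
width: 1.0
gripper_force: 0.0
```

```bash
python3 grab.py wK;python3 chk.py wK tall,446,-109,166,20 bracket,474.5,10,166,20
```

```text
[ 445.2 -219.1  200.2] [-2.468e+00 -1.941e+00 -2.000e-03] yaw tool x 76.39 24.95
tall [ 447.  -106.5] 167.26 along -119.7 lat 0.1 -16.5
bracket [474.6  10.5] 166.33 along 0.5 lat -0.7 -19.4
plate [473.8  11.2] -12.924891721344844 -5.825467214229446
```

View pics/wK_o.png

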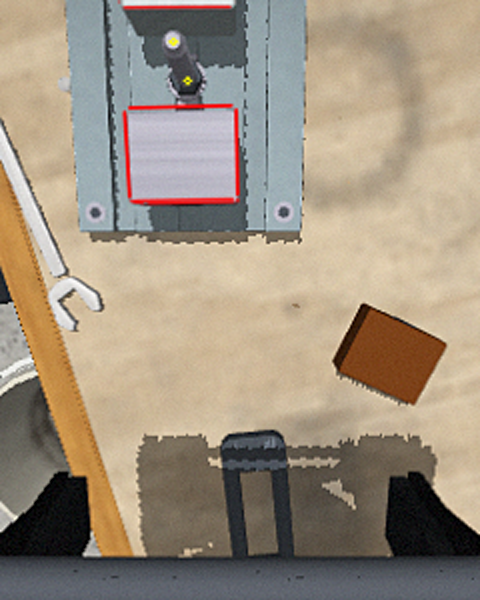

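I've now viewed more pictures than the 14 allowed, so from here I'll check by numeric fits only.

Request:
drive_tool --plan '[{"x": -4, "y": -50, "z": 0, "wx": 0, "wy": 0, "wz": 3, "hand": 87}, {"x": -5, "y": -54, "z": -20, "wx": 0, "wy": 0, "wz": 2.7, "hand": 87}, {"x": 0, "y": 0, "z": 0, "wx": 0, "wy": 0, "wz": 0, "hand": 87}, {"x": 0, "y": 0, "z": 0, "wx": 0, "wy": 0, "wz": 0, "hand": 87}]'

```text
t: 25.45
ee_pos: [0.4368, -0.3225, 0.1803]
eef_rot: [-2.367, -2.062, -0.004]
force: [0.6, 0.2, 0.1]
width: 0.998
gripper_force: 0.0
```

```bash
python3 grab.py wL;python3 chk.py wL strap,436.3,-323.6,172,0|head -1; python3 st.py
```

```text
[ 437.  -322.3  180.8] [-2.367 -2.064 -0.003] yaw tool x 82.17 25.5
strap [ 436.2 -317.3] 172.12 along -327.1 lat 39.6 -25.9
[ 437.  -322.3  180.8] yaw 82.17 tilt [0.0006 0.0023] 86.8099136151022 0.0 [ 1.   0.5 -0.2] [ 1.58  0.49 -1.3   1.69  0.48  1.34  0.06] 25.5
```

```bash
cat >> fit.py <<'E'
V=lambda *a:np.array(a,float)
M["strap"]=[(V(s*20,-42,12),V(s*20,42,12)) for s in(-1,1)]+rect(20,64,12)+2*[(V(-9,e,12),V(9,e,12)) for e in(-55,55)]
E
python3 chk.py wL strap,436.3,-323.6,172,0|head -1;python3 chk.py wA strap,436.3,-323.6,172,0|head -1;python3 chk.py wC strap,427.8,342,157,0|head -1
python3 - <<'E'
from fit import *
for w in("wA","wL"):
    p=pickle.load(open(f"pics/{w}.pkl","rb"));G=grad(p,1.5);a=np.radians(172.1);y=np.array([-np.sin(a),np.cos(a)])
    print(w,[(d,round(-score(p,G,M["strap"],[436.3+y[0]*d,-321-y[1]*-d,a,0]),1)) for d in range(-7,8)])
E
```

```text
strap [ 435.8 -319.9] 172.28 along -329.6 lat 39.8 -25.7
strap [ 436.5 -322. ] 172.29 along -331.6 lat 41.0 -23.7
strap [427.6 341.6] 157.41 along 311.1 lat -124.8 -42.6
wA [(-7, np.float64(10.6)), (-6, np.float64(11.0)), (-5, np.float64(11.9)), (-4, np.float64(13.4)), (-3, np.float64(15.7)), (-2, np.float64(19.3)), (-1, np.float64(22.7)), (0, np.float64(24.5)), (1, np.float64(25.6)), (2, np.float64(24.8)), (3, np.float64(22.5)), (4, np.float64(19.5)), (5, np.float64(16.7)), (6, np.float64(14.3)), (7, np.float64(12.6))]
wL [(-7, np.float64(15.2)), (-6, np.float64(16.9)), (-5, np.float64(18.0)), (-4, np.float64(18.5)), (-3, np.float64(22.0)), (-2, np.float64(25.5)), (-1, np.float64(26.4)), (0, np.float64(26.1)), (1, np.float64(23.6)), (2, np.float64(20.6)), (3, np.float64(17.0)), (4, np.float64(13.0)), (5, np.float64(14.1)), (6, np.float64(16.2)), (7, np.float64(17.0))]
```

Request:
drive_tool --plan '[{"x": -0.8, "y": 1.3, "z": -50, "wx": 0, "wy": 0, "wz": 0, "hand": 87}, {"x": 0, "y": 0, "z": -50, "wx": 0, "wy": 0, "wz": 0, "hand": 87}, {"x": 0, "y": 0, "z": -45, "wx": 0, "wy": 0, "wz": 0, "hand": 87}, {"x": 0, "y": 0, "z": -22, "wx": 0, "wy": 0, "wz": 0, "hand": 87}, {"x": 0, "y": 0, "z": 0, "wx": 0, "wy": 0, "wz": 0, "hand": 70}, {"x": 0, "y": 0, "z": 0, "wx": 0, "wy": 0, "wz": 0, "hand": 70}]'

```text
t: 26.25
ee_pos: [0.4369, -0.3232, 0.0158]
eef_rot: [2.369, 2.061, 0.004]
force: [0.3, 0.3, 0.7]
width: 0.859
gripper_force: 0.0
```

```bash
python3 st.py
```

```text
[ 436.9 -323.2   15.8] yaw 82.03 tilt [0.0028 0.0002] 74.73926006062521 0.0 [0.3 0.3 0.7] [ 1.44  0.66 -1.11  1.84  0.68  1.08 -0.07] 26.25
```

Down 13.5 to about 2 mm, 2 mm along y, then grip.

Request:
drive_tool --plan '[{"x": -0.5, "y": 2, "z": -10, "wx": 0, "wy": 0, "wz": 0, "hand": 70}, {"x": 0, "y": 0, "z": -3.7, "wx": 0, "wy": 0, "wz": 0, "hand": 70}, {"x": 0, "y": 0, "z": 0, "wx": 0, "wy": 0, "wz": 0, "hand": 30}, {"x": 0, "y": 0, "z": 0, "wx": 0, "wy": 0, "wz": 0, "hand": 30}, {"x": 0, "y": 0, "z": 0, "wx": 0, "wy": 0, "wz": 0, "hand": 30}, {"x": 0, "y": 0, "z": 0, "wx": 0, "wy": 0, "wz": 0, "hand": 30}, {"x": 0, "y": 0, "z": 0, "wx": 0, "wy": 0, "wz": 0, "hand": 30}, {"x": 0, "y": 0, "z": 0, "wx": 0, "wy": 0, "wz": 0, "hand": 30}]' --grip_force 40

```text
t: 27.25
ee_pos: [0.4353, -0.3211, 0.0005]
eef_rot: [-2.371, -2.061, -0.002]
force: [-1.2, 0.3, 5.5]
width: 0.455
gripper_force: 40.9
```

```bash
python3 st.py
```

```text
[ 435.3 -321.1    0.5] yaw 82.0 tilt [0.001  0.0013] 39.60167825214667 40.8732789880014 [-1.2  0.3  5.5] [ 1.43  0.68 -1.1   1.86  0.7   1.05 -0.09] 27.25
```

Request:
drive_tool --plan '[{"x": 0, "y": 0, "z": 30, "wx": 0, "wy": 0, "wz": 0, "hand": 30}, {"x": 0, "y": 0, "z": 50, "wx": 0, "wy": 0, "wz": 0, "hand": 30}, {"x": 2, "y": 25, "z": 45, "wx": 0, "wy": 0, "wz": 0, "hand": 30}, {"x": 4, "y": 50, "z": 0, "wx": 0, "wy": 0, "wz": -1.5, "hand": 30}, {"x": 5, "y": 55, "z": 0, "wx": 0, "wy": 0, "wz": -1.5, "hand": 30}, {"x": 5, "y": 55, "z": 0, "wx": 0, "wy": 0, "wz": -1.5, "hand": 30}, {"x": 5, "y": 48, "z": 0, "wx": 0, "wy": 0, "wz": -1.2, "hand": 30}, {"x": 0, "y": 20, "z": 0, "wx": 0, "wy": 0, "wz": 0, "hand": 30}]'

```text
t: 28.25
ee_pos: [0.456, -0.0652, 0.1252]
eef_rot: [-2.467, -1.945, -0.002]
force: [0.5, -0.3, -2.5]
width: 0.451
gripper_force: 40.0
```

Request:
drive_tool --plan '[{"x": 0, "y": 0, "z": 0, "wx": 0, "wy": 0, "wz": 0, "hand": 30}, {"x": 0, "y": 0, "z": 0, "wx": 0, "wy": 0, "wz": 0, "hand": 30}]'

```text
t: 28.5
ee_pos: [0.4561, -0.0695, 0.125]
eef_rot: [-2.471, -1.938, -0.002]
force: [0.5, -0.8, -2.3]
width: 0.452
gripper_force: 40.0
```

```bash
python3 grab.py wM; cat > hs.py <<'E'
import sys
from fit import *
p=pickle.load(open(f"pics/{sys.argv[1]}.pkl","rb")); T=tool(); z=T[2,3]*1e3-0.5
t=np.degrees(np.arctan2(T[1,0],T[0,0]))+90
m=[(V(s*20,-42,12),V(s*20,-18,12)) for s in(-1,1)]+2*[(V(-9,-55,12),V(9,-55,12))]+[(V(-9,-32,12),V(9,-32,12))]
q,v=refine(p,m,[T[0,3]*1e3,T[1,3]*1e3,np.radians(t),z],z)
d=np.array(q[:2])-T[:2,3]*1e3; X=T[:2,0];print("strap",np.round(q[:2],1),np.degrees(q[2])-180,"along toolx",d@X,"lat tooly",d@T[:2,1],v)
print(proj(p,np.array([q[0],q[1],z])/1e3))
E
python3 hs.py wM; python3 st.py
```

```text
[456.1 -69.6 125. ] [-2.472e+00 -1.938e+00 -2.000e-03] yaw tool x 76.18 28.55
strap [456.9 -67.5] -13.775902061402036 along toolx 2.268068143085809 lat tooly 0.31805663679905727 -36.626845014036256
[[318.44493739 250.7607684 ]]
[456.1 -69.6 125. ] yaw 76.18 tilt [0.0006 0.0016] 40.02854901842712 39.999112486839294 [-0.2 -0.1 -2.8] [ 1.3   0.32 -1.38  1.95  0.35  1.15 -0.46] 28.55
```

Request:
drive_tool --plan '[{"x": -0.4, "y": -0.2, "z": -20, "wx": 0, "wy": 0, "wz": 0, "hand": 30}, {"x": 0, "y": 0, "z": -15, "wx": 0, "wy": 0, "wz": 0, "hand": 30}, {"x": 0, "y": 0, "z": -12, "wx": 0, "wy": 0, "wz": 0, "hand": 30}, {"x": 0, "y": 0, "z": -8, "wx": 0, "wy": 0, "wz": 0, "hand": 30}, {"x": 0, "y": 0, "z": -2, "wx": 0, "wy": 0, "wz": 0, "hand": 30}, {"x": 0, "y": 0, "z": 0, "wx": 0, "wy": 0, "wz": 0, "hand": 30}]'

```text
t: 29.3
ee_pos: [0.456, -0.0681, 0.0685]
eef_rot: [-2.47, -1.941, -0.003]
force: [0.4, 0.1, -2.8]
width: 0.457
gripper_force: 40.0
```

Request:
drive_tool --plan '[{"x": 0, "y": 0, "z": -1.5, "wx": 0, "wy": 0, "wz": 0, "hand": 30}, {"x": 0, "y": 0, "z": -0.8, "wx": 0, "wy": 0, "wz": 0, "hand": 30}, {"x": 0, "y": 0, "z": 0, "wx": 0, "wy": 0, "wz": 0, "hand": 30}]'

```text
t: 29.68
ee_pos: [0.4558, -0.0682, 0.066]
eef_rot: [-2.47, -1.94, -0.003]
force: [-0.5, -0.6, -1.4]
width: 0.453
gripper_force: 40.0
```

Request:
drive_tool --plan '[{"x": 0, "y": 0, "z": -0.7, "wx": 0, "wy": 0, "wz": 0, "hand": 30}, {"x": 0, "y": 0, "z": 0, "wx": 0, "wy": 0, "wz": 0, "hand": 30}]'

```text
t: 29.92
ee_pos: [0.4559, -0.0682, 0.0655]
eef_rot: [-2.47, -1.94, -0.003]
force: [-1.0, -0.6, 3.0]
width: 0.457
gripper_force: 40.0
```

Request:
drive_tool --plan '[{"x": 0, "y": 0, "z": 0, "wx": 0, "wy": 0, "wz": 0, "hand": 80}, {"x": 0, "y": 0, "z": 0, "wx": 0, "wy": 0, "wz": 0, "hand": 80}, {"x": 0, "y": 0, "z": 0, "wx": 0, "wy": 0, "wz": 0, "hand": 80}, {"x": 0, "y": 0, "z": 0, "wx": 0, "wy": 0, "wz": 0, "hand": 80}, {"x": 0, "y": 0, "z": 30, "wx": 0, "wy": 0, "wz": 0, "hand": 80}, {"x": 0, "y": 0, "z": 50, "wx": 0, "wy": 0, "wz": 0, "hand": 80}, {"x": 0, "y": -30, "z": 50, "wx": 0, "wy": 0, "wz": 0, "hand": 87}, {"x": -8, "y": -50, "z": 20, "wx": 0, "wy": 0, "wz": 0, "hand": 87}]'

```text
t: 30.92
ee_pos: [0.4492, -0.1478, 0.2181]
eef_rot: [2.464, 1.943, 0.004]
force: [0.1, -0.3, -0.7]
width: 0.988
gripper_force: 0.0
```

Request:
drive_tool --plan '[{"x": 0, "y": 0, "z": 0, "wx": 0, "wy": 0, "wz": 0, "hand": 87}, {"x": 0, "y": 0, "z": 0, "wx": 0, "wy": 0, "wz": 0, "hand": 87}]'

```text
t: 31.18
ee_pos: [0.4476, -0.1478, 0.215]
eef_rot: [-2.47, -1.94, -0.003]
force: [0.5, -0.5, 0.2]
width: 1.001
gripper_force: 0.0
```

```bash
python3 grab.py wN;python3 chk.py wN strap,456.5,-68,166,65 bracket,474.5,10,166,20 tall,446.5,-107,166,20
```

```text
[ 447.7 -147.2  214.8] [-2.468e+00 -1.941e+00 -2.000e-03] yaw tool x 76.37 31.225
strap [456.8 -68. ] 166.23 along -79.9 lat 0.5 -28.9
bracket [470.4  -7.6] 166.95 along -18.0 lat -0.5 -17.9
tall [ 448.9 -113.4] 166.54 along -125.9 lat 3.6 -17.3
plate [474.    8.1] -13.043333971126634 -9.640431164923159
```

Request:
drive_tool --plan '[{"x": 0, "y": 40, "z": 0, "wx": 0, "wy": 0, "wz": 0, "hand": 87}, {"x": 0, "y": 56, "z": 0, "wx": 0, "wy": 0, "wz": -1, "hand": 87}, {"x": 0, "y": 56, "z": 0, "wx": 0, "wy": 0, "wz": -1, "hand": 87}, {"x": 0, "y": 56, "z": 0, "wx": 0, "wy": 0, "wz": -1, "hand": 87}, {"x": -5, "y": 56, "z": 0, "wx": 0, "wy": 0, "wz": -2, "hand": 87}, {"x": -5, "y": 56, "z": 0, "wx": 0, "wy": 0, "wz": -2, "hand": 87}, {"x": -5, "y": 56, "z": 0, "wx": 0, "wy": 0, "wz": -2, "hand": 87}, {"x": -5, "y": 56, "z": 0, "wx": 0, "wy": 0, "wz": 0, "hand": 87}]'

```text
t: 32.22
ee_pos: [0.4281, 0.2751, 0.2151]
eef_rot: [-2.609, -1.749, -0.002]
force: [2.0, -1.0, 0.3]
width: 1.002
gripper_force: 0.0
```

Request:
drive_tool --plan '[{"x": 0, "y": 45, "z": -30, "wx": 0, "wy": 0, "wz": 0, "hand": 87}, {"x": 0, "y": 0, "z": 0, "wx": 0, "wy": 0, "wz": 0, "hand": 87}, {"x": 0, "y": 0, "z": 0, "wx": 0, "wy": 0, "wz": 0, "hand": 87}]'

```text
t: 32.6
ee_pos: [0.4283, 0.3184, 0.1855]
eef_rot: [-2.607, -1.75, -0.002]
force: [0.6, -0.7, 0.1]
width: 0.996
gripper_force: 0.0
```

```bash
python3 grab.py wO;python3 chk.py wO strap,427.6,341.6,157,0|head -1;python3 st.py
```

```text
[429.3 317.3 185.9] [-2.61  -1.747 -0.003] yaw tool x 67.6 32.65
strap [426.6 342.5] 157.32 along 311.7 lat -126.1 -41.7
[429.3 317.3 185.9] yaw 67.6 tilt [0.0014 0.0016] 86.91682813071158 0.0 [-0.4  0.2 -0.1] [ 0.31  0.41 -1.25  1.71  0.4   1.31 -1.41] 32.65
```

Request:
drive_tool --plan '[{"x": -2.3, "y": 25, "z": -20, "wx": 0, "wy": 0, "wz": -0.2, "hand": 87}, {"x": 0, "y": 0, "z": -50, "wx": 0, "wy": 0, "wz": 0, "hand": 87}, {"x": 0, "y": 0, "z": -50, "wx": 0, "wy": 0, "wz": 0, "hand": 87}, {"x": 0, "y": 0, "z": -35, "wx": 0, "wy": 0, "wz": 0, "hand": 80}, {"x": 0, "y": 0, "z": -15, "wx": 0, "wy": 0, "wz": 0, "hand": 70}, {"x": 0, "y": 0, "z": 0, "wx": 0, "wy": 0, "wz": 0, "hand": 70}, {"x": 0, "y": 0, "z": 0, "wx": 0, "wy": 0, "wz": 0, "hand": 70}]'

```text
t: 33.52
ee_pos: [0.4281, 0.343, 0.0175]
eef_rot: [-2.614, -1.741, -0.007]
force: [0.2, 0.3, -0.4]
width: 0.813
gripper_force: 0.0
```

```bash
python3 st.py
```

```text
[428.1 343.   17.5] yaw 67.34 tilt [0.0035 0.0033] 70.76087213544443 0.0 [ 0.2  0.3 -0.4] [ 0.09  0.63 -1.05  1.83  0.63  1.06 -1.61] 33.525
```

Request:
drive_tool --plan '[{"x": -1, "y": -0.7, "z": -12, "wx": 0, "wy": 0, "wz": 0, "hand": 70}, {"x": 0, "y": 0, "z": -3.8, "wx": 0, "wy": 0, "wz": 0, "hand": 70}, {"x": 0, "y": 0, "z": 0, "wx": 0, "wy": 0, "wz": 0, "hand": 30}, {"x": 0, "y": 0, "z": 0, "wx": 0, "wy": 0, "wz": 0, "hand": 30}, {"x": 0, "y": 0, "z": 0, "wx": 0, "wy": 0, "wz": 0, "hand": 30}, {"x": 0, "y": 0, "z": 0, "wx": 0, "wy": 0, "wz": 0, "hand": 30}, {"x": 0, "y": 0, "z": 0, "wx": 0, "wy": 0, "wz": 0, "hand": 30}, {"x": 0, "y": 0, "z": 0, "wx": 0, "wy": 0, "wz": 0, "hand": 30}]'

```text
t: 34.52
ee_pos: [0.426, 0.3427, 0.0005]
eef_rot: [-2.612, -1.743, -0.005]
force: [-2.0, 1.2, 6.8]
width: 0.453
gripper_force: 41.0
```

```bash
python3 st.py
```

```text
[426.  342.7   0.5] yaw 67.42 tilt [0.002  0.0031] 39.37789711507437 41.03420309111243 [-2.   1.2  6.8] [ 0.07  0.65 -1.03  1.84  0.65  1.03 -1.62] 34.525
```

Request:
drive_tool --plan '[{"x": 0, "y": 0, "z": 30, "wx": 0, "wy": 0, "wz": 0, "hand": 30}, {"x": 0, "y": 0, "z": 50, "wx": 0, "wy": 0, "wz": 0, "hand": 30}, {"x": 8, "y": -25, "z": 30, "wx": 0, "wy": 0, "wz": 1, "hand": 30}, {"x": 14, "y": -50, "z": 0, "wx": 0, "wy": 0, "wz": 2, "hand": 30}, {"x": 15, "y": -55, "z": 0, "wx": 0, "wy": 0, "wz": 2, "hand": 30}, {"x": 15, "y": -55, "z": 0, "wx": 0, "wy": 0, "wz": 2, "hand": 30}, {"x": 14, "y": -48, "z": 0, "wx": 0, "wy": 0, "wz": 1.9, "hand": 30}, {"x": 2, "y": -22, "z": 0, "wx": 0, "wy": 0, "wz": 0, "hand": 30}]'

```text
t: 35.52
ee_pos: [0.4945, 0.083, 0.1093]
eef_rot: [-2.474, -1.935, -0.002]
force: [0.8, 1.5, -1.8]
width: 0.456
gripper_force: 40.0
```

Request:
drive_tool --plan '[{"x": 0, "y": 0, "z": 0, "wx": 0, "wy": 0, "wz": 0, "hand": 30}, {"x": 0, "y": 0, "z": 0, "wx": 0, "wy": 0, "wz": 0, "hand": 30}]'

```text
t: 35.78
ee_pos: [0.4936, 0.0878, 0.1099]
eef_rot: [-2.469, -1.941, -0.004]
force: [-0.1, 0.1, -1.0]
width: 0.455
gripper_force: 40.0
```

```bash
python3 grab.py wP; python3 hs.py wP; python3 st.py
```

```text
[493.7  88.2 110. ] [-2.468 -1.942 -0.004] yaw tool x 76.39 35.825
strap [494.2  89. ] -13.667893347329397 along toolx 0.9130745563682967 lat tooly 0.3632767404352967 -30.723126493855307
[[318.38878345 252.30696793]]
[493.7  88.2 110. ] yaw 76.39 tilt [0.0012 0.0025] 39.31824679626082 39.99949514865875 [ 0.1  1.  -2. ] [ 0.81  0.44 -1.26  1.87  0.46  1.16 -0.85] 35.825
```

Request:
drive_tool --plan '[{"x": 0, "y": -1.3, "z": -20, "wx": 0, "wy": 0, "wz": 0, "hand": 30}, {"x": 0, "y": 0, "z": -18, "wx": 0, "wy": 0, "wz": 0, "hand": 30}, {"x": 0, "y": 0, "z": -14, "wx": 0, "wy": 0, "wz": 0, "hand": 30}, {"x": 0, "y": 0, "z": -8, "wx": 0, "wy": 0, "wz": 0, "hand": 30}, {"x": 0, "y": 0, "z": -2, "wx": 0, "wy": 0, "wz": 0, "hand": 30}, {"x": 0, "y": 0, "z": -1, "wx": 0, "wy": 0, "wz": 0, "hand": 30}, {"x": 0, "y": 0, "z": 0, "wx": 0, "wy": 0, "wz": 0, "hand": 30}]'

```text
t: 36.7
ee_pos: [0.4943, 0.0856, 0.0474]
eef_rot: [-2.47, -1.94, -0.004]
force: [-0.7, -0.0, -1.2]
width: 0.456
gripper_force: 40.0
```

Request:
drive_tool --plan '[{"x": 0, "y": 0.5, "z": -1, "wx": 0, "wy": 0, "wz": 0, "hand": 30}, {"x": 0, "y": 0, "z": -0.8, "wx": 0, "wy": 0, "wz": 0, "hand": 30}, {"x": 0, "y": 0, "z": 0, "wx": 0, "wy": 0, "wz": 0, "hand": 30}]'

```text
t: 37.08
ee_pos: [0.4942, 0.0861, 0.0455]
eef_rot: [-2.47, -1.94, -0.004]
force: [-1.7, -1.1, 2.8]
width: 0.458
gripper_force: 40.0
```

Request:
drive_tool --plan '[{"x": 0, "y": 0, "z": 0, "wx": 0, "wy": 0, "wz": 0, "hand": 80}, {"x": 0, "y": 0, "z": 0, "wx": 0, "wy": 0, "wz": 0, "hand": 80}, {"x": 0, "y": 0, "z": 0, "wx": 0, "wy": 0, "wz": 0, "hand": 80}, {"x": 0, "y": 0, "z": 0, "wx": 0, "wy": 0, "wz": 0, "hand": 80}, {"x": 0, "y": 0, "z": 40, "wx": 0, "wy": 0, "wz": 0, "hand": 80}, {"x": 0, "y": 0, "z": 50, "wx": 0, "wy": 0, "wz": 0, "hand": 80}, {"x": 0, "y": -30, "z": 50, "wx": 0, "wy": 0, "wz": 0, "hand": 87}, {"x": -8, "y": -50, "z": 30, "wx": 0, "wy": 0, "wz": 0, "hand": 87}]'

```text
t: 38.08
ee_pos: [0.4868, 0.0071, 0.2176]
eef_rot: [2.467, 1.945, 0.007]
force: [0.9, -2.1, 0.9]
width: 0.988
gripper_force: 0.0
```

Request:
drive_tool --plan '[{"x": 0, "y": 0, "z": 0, "wx": 0, "wy": 0, "wz": 0, "hand": 87}, {"x": 0, "y": 0, "z": 0, "wx": 0, "wy": 0, "wz": 0, "hand": 87}]'

```text
t: 38.33
ee_pos: [0.4859, 0.0062, 0.215]
eef_rot: [-2.471, -1.939, -0.003]
force: [-0.5, 0.3, -0.1]
width: 0.997
gripper_force: 0.0
```

```bash
python3 grab.py wQ; cat >> fit.py <<'E'
M["thin"]=[(V(s*25,-25,25),V(s*25,3,25)) for s in(-1,1)]+rect(50,56,45,32)[:1]
M["lowend"]=[(V(-25,20,25),V(25,20,25))]+[(V(s*25,14,25),V(s*25,-20,25)) for s in(-1,1)]
E
python3 chk.py wQ strap,494.2,87.5,166,45 thin,474.5,10,166,20 low,504.5,129,166,20
python3 st.py
```

```text
[485.7   7.2 214.8] [-2.468 -1.941 -0.003] yaw tool x 76.37 38.375
strap [494.9  85.1] 166.22 along 77.9 lat 1.3 -29.8
thin [475.7  14.9] 166.23 along 5.1 lat -0.7 -26.0
low [506.1 120.5] 166.19 along 114.9 lat 3.8 -17.0
plate [480.8  24.2] -11.418127588920244 -4.997888282557874
[485.7   7.2 214.8] yaw 76.37 tilt [0.0007 0.0023] 87.13305569744008 0.0 [ 0.2 -0.4 -0.5] [ 1.16  0.27 -1.41  1.78  0.27  1.33 -0.55] 38.375
```

```bash
python3 - <<'E'
from fit import *
a=np.radians(166.3);pl=np.array([475.2,9.8]);u=np.array([np.sin(a),-np.cos(a)])
for w in("wH","wN","wQ"):
    p=pickle.load(open(f"pics/{w}.pkl","rb"));G=grad(p,1.2)
    for nm,z in(("top",45),):
        m=[(V(-22,4,z),V(22,4,z))]
        print(w,nm,proj(p,[.4752,.0098,.065]).round(),[(d,int(-score(p,G,m,[*(pl+u*d),a,20]))) for d in range(-10,11)])
E
```

```text
wH top [[309. 201.]] [(-10, 0), (-9, 0), (-8, 0), (-7, 0), (-6, 0), (-5, 0), (-4, 0), (-3, 3), (-2, 12), (-1, 25), (0, 32), (1, 27), (2, 13), (3, 0), (4, 13), (5, 26), (6, 31), (7, 23), (8, 10), (9, 2), (10, 0)]
wN top [[306.  21.]] [(-10, 0), (-9, 0), (-8, 0), (-7, 0), (-6, 0), (-5, 0), (-4, 0), (-3, 2), (-2, 4), (-1, 2), (0, 2), (1, 2), (2, 0), (3, 0), (4, 0), (5, 0), (6, 0), (7, 3), (8, 6), (9, 5), (10, 2)]
wQ top [[307. 189.]] [(-10, 0), (-9, 0), (-8, 0), (-7, 0), (-6, 0), (-5, 0), (-4, 0), (-3, 5), (-2, 15), (-1, 26), (0, 33), (1, 27), (2, 11), (3, 8), (4, 28), (5, 35), (6, 26), (7, 13), (8, 4), (9, 0), (10, 0)]
```

```bash
python3 - <<'E'
from fit import *
a=np.radians(-13.7);pl=np.array([475.2,9.8]);u=np.array([-np.sin(a),np.cos(a)])
for w,s,z in(("wH",1,25),("wQ",1,25),("wK",-1,45),("wN",-1,45)):
    p=pickle.load(open(f"pics/{w}.pkl","rb"));G=grad(p,1.2)
    m=[(V(-23,20*s,z),V(23,20*s,z))]
    print(w,[(d,int(-score(p,G,m,[*(pl+u*(d*s)),a,20]))) for d in range(114,131)])
E
```

```text
wH [(114, 1), (115, 0), (116, 1), (117, 1), (118, 0), (119, 0), (120, 0), (121, 4), (122, 12), (123, 11), (124, 2), (125, 1), (126, 0), (127, 1), (128, 2), (129, 1), (130, 2)]
wQ [(114, 23), (115, 26), (116, 18), (117, 6), (118, 1), (119, 0), (120, 0), (121, 6), (122, 13), (123, 12), (124, 3), (125, 1), (126, 0), (127, 1), (128, 3), (129, 4), (130, 2)]
wK [(114, 0), (115, 1), (116, 1), (117, 0), (118, 3), (119, 16), (120, 35), (121, 36), (122, 15), (123, 4), (124, 5), (125, 1), (126, 0), (127, 0), (128, 0), (129, 0), (130, 1)]
wN [(114, 6), (115, 9), (116, 20), (117, 25), (118, 18), (119, 5), (120, 22), (121, 27), (122, 16), (123, 2), (124, 10), (125, 19), (126, 27), (127, 30), (128, 22), (129, 10), (130, 3)]
```

Bracket and both blocks are in place and have not moved since they were set down (blocks about 122.4 and 120.5 mm from the plate's centre). Both straps are centred on their studs to within about 2 mm, so I'm handing in.

```bash
python3 -c "
from plant import r
print(r.close_job())"
```

```text
the job is handed in; nothing more can be done
None
```

The job is done and handed in at about 38 s: bracket, both packing blocks and both straps measured within about 2 mm of their places and the tin not touched, but I viewed 16 pictures where 14 were allowed.

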